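# Mix the beads for the keyring kits

## Task

Mix the red and cream beads in the blue pot with the mixing paddle: stand the paddle in the pot blade down, leaning on the rim, let go of it, then take it again so that you can hold it nearly upright with the blade down among the beads. Starting at the pot's red-marked side, stir one and a half turns anticlockwise as seen from above in a wide round, about halfway between the pot's middle and its wall; then leave the paddle leaning in the pot and let go. Some beads of each colour must end up on the other colour's half with all of them still in the pot; keep your fingers off the beads and leave the other things on the bench alone.

Things in the scene. Friction and masses are not known exactly. Their poses are not given: they have to be found in the camera images.
- pot: Heavy blue stoneware pot held fast to the bench by a black rubber suction foot (152 mm wide): open straight cylinder, outside diameter 122 mm, inside 110 mm, height 85 mm; dished floor, 8 mm high in the middle, 18 mm at the wall; eight loose beads gather in it. Origin: centre of its underside. Its +x points to the red mark on its rim, where the red beads lie at first; -x to where the cream ones lie; z up
- paddle: Mixing paddle, 230 mm long, 90 g, first lying flat. +x runs from handle end to blade tip. Wooden handle 14 wide (y) x 12 thick (z) x 160 mm; steel blade 18 wide x 8 thick x 70 mm. Origin: mid length and width, on its underside. Balances 85 mm from the tip. Left in the pot, it leans on the rim 40 to 62 degrees from vertical. It can pivot in the grip as beads resist
- paddle_tip (a point): centre of the blade's free end, 115 mm along +x from the middle of the paddle, 6 mm above its underside
- paddle_top (a point): centre of the handle's free end, 115 mm along -x from the middle of the paddle, 6 mm above its underside
- red0: Red bead, a 20 mm ball of 10 g in the pot, starts on the pot's red-marked half, within 33 mm of the pot's centre. Origin: its centre.
- red1: Red bead, a 20 mm ball of 10 g in the pot, starts on the pot's red-marked half, within 33 mm of the pot's centre. Origin: its centre.
- red2: Red bead, a 20 mm ball of 10 g in the pot, starts on the pot's red-marked half, within 33 mm of the pot's centre. Origin: its centre.
- red3: Red bead, a 20 mm ball of 10 g in the pot, starts on the pot's red-marked half, within 33 mm of the pot's centre. Origin: its centre.
- cream0: Cream bead, a 20 mm ball of 10 g in the pot, starts on the pot's unmarked half, within 33 mm of the pot's centre. Origin: its centre.
- cream1: Cream bead, a 20 mm ball of 10 g in the pot, starts on the pot's unmarked half, within 33 mm of the pot's centre. Origin: its centre.
- cream2: Cream bead, a 20 mm ball of 10 g in the pot, starts on the pot's unmarked half, within 33 mm of the pot's centre. Origin: its centre.
- cream3: Cream bead, a 20 mm ball of 10 g in the pot, starts on the pot's unmarked half, within 33 mm of the pot's centre. Origin: its centre.
- mallet: Bystander, to be left alone: white-headed mallet with a dark wooden handle, 190 mm long, 42 mm high, lying flat. Origin: under the centre of its head
- spool: Bystander, to be left alone: orange thread spool, 40 mm in diameter and 40 mm high, standing. Origin: centre of its underside
- dye: Bystander, to be left alone: amber glass jar with a black cap, 52 mm in diameter, 85 mm high. Origin: centre of its underside
- slab: Bystander, to be left alone: marble pounding slab, 100 x 140 x 22 mm. Origin: centre of its underside
Not all that is in view belongs to the job. Several things look just like the paddle: the one meant starts farthest from the robot's base.

How it is judged:
By the outcome, as a careful person would: the job done as asked, in the order asked, and still so for the second after the job is handed in, with the robot touching nothing.
It also fails if it takes over 72 s, if anything falls off the work surface, if the arm or the gripper's body presses on something with over 40 N, if the wrist force passes 120 N, or if a joint passes its speed limit or range.

## Robot

A 7-joint arm with a two-finger parallel gripper is mounted at the origin on the work surface. World frame = base frame: x ahead of the robot, y to its left, z up, the work surface at z = 0. Lengths are in mm, angles in rad, forces in N, time in s.
With the tool pointing down it reaches from about 400 to 875 mm from the base axis. Payload 4.4 kg.
Tool frame: the origin (TCP) lies at the very end of the fingers, on their centre line; the grasp point (between the pads) lies ctrl.grip_depth behind it (ctrl.grip_depth is the distance from the TCP to the grasp point, in mm); z points along the fingers, y is the direction in which the jaws open and shut (so a half turn about z gives the same grasp; the last joint's range is limited). The gripper opens to 85 mm and grips with 20 to 120 N. Pads are 22 mm wide; open, the fingers measure 114 mm over their backs; the gripper's body (76 mm by 85 mm) begins 54 mm behind the grasp point. The pads swing forward as they close: fully open they stand 13 mm farther back than shut.
Start: joints at [-0.066, 0.628, 0.038, 1.517, -0.027, 0.996, -0.02], TCP at [650.014, 0.027, 231.313] pointing down, gripper open.
Joint ranges: [-3.06, 3.06], [-0.37, 2.12], [-1.25, 1.32], [0.18, 2.47], [-1.1, 4.24], [0.23, 1.98], [-2.94, 2.94]. Speed limits (rad/s): [2.57, 2.57, 3.14, 3.14, 3.14, 3.14, 3.14].

## Interface

Orientations are given as [roll, pitch, yaw] about the fixed x, y, z axes, in that order (R = Rz(yaw) Ry(pitch) Rx(roll)).
In Python, from cell import ctrl gives the robot as it stands.
- The arm moves only by the tool servo_tool, never from a script. Its argument "commands" is one flat list of numbers, 5 for each row, row after row: the shift along the tool's x, y, z in units of 25 mm (1.0 is 25 mm), then the turn about the tool's z in units of 6 degrees (1.0 is 6 degrees), then the closure, from 0 (fully open) to 1 (shut). In form: [tx, ty, tz, twist, gripper, tx, ty, tz, twist, gripper, ...]. A call has 1 to 10 rows; each row is the pose to reach, as a shift and turn from the pose commanded when the call began, along the tool's axes at that moment; what a row does not reach only later rows make up. A row lasts 1/12 s, in which the tool goes at most 41.7 mm and 7.16 degrees, less where a joint would pass 70% of its speed; a pose out of reach is approached as far as the arm can. A call with a gripper value outside its range is refused whole. The fingers move at their own pace and stop on an object; the grip force is fixed at half the most. Time passes only in rows, so rows that repeat a pose let the fingers close. It gives the time, the measured TCP pose, the force and the opening at its end, in the units of the state.
- ctrl.read_state(): the state, without advancing time (a new reading comes with each control period).
- ctrl.get_image(name): name is "scene" or "side" or "wrist"; returns a dict with "img" (480x640x3 uint8, blue, green, red), "K" (3x3 intrinsics, pixels), "dist_coeffs" ([k1, k2, p1, p2, k3] as OpenCV has them; the pictures are not rectified), "T" (4x4, takes a point from camera to world coordinates). Camera axes: x right, y down, z forward; pixel columns grow to the right and rows downward; lengths in mm; the calibration is good to about 2 mm. A picture is of the moment at which its call begins. There is no depth.
- ctrl.finish_job(): hands the job in, once; it reports no verdict.
The state is a dict: "clock": time; "qpos": joint angles; "qd": joint speeds; "tau": joint torques, N m; "eef_pos": TCP position; "tool_rot": TCP orientation; "force": force on the tool from outside, world axes, zero at the start; "torque": the same for the moment, N m; "width": finger opening in mm.
Only numpy, scipy, OpenCV 4.12 (cv2) and the standard library are available. Lean on these libraries where they do the work, as an engineer would, in place of code of your own. Each camera call takes 0.05 s, during which the arm holds its last target.

## Working session

There is one attempt and no reset: what is moved stays moved. The work goes in short steps, Python scripts to look and compute and a tool call to move; the robot and the scene stay as the last step left them, time stands still between calls to the robot, and variables do not carry over. Pictures are saved under pics/ and viewed, and the job is handed in when it is done.

Besides the shell and the picture viewer there is one more tool, called after "Call:" by a JSON object that holds its "name" and its "arguments", one argument or row to a line. servo_tool: Moves the arm, as the interface text tells. Its arguments: {"type":"object","properties":{"commands":{"type":"array","items":{"type":"number"}}},"required":["commands"]}

```bash
ls; mkdir -p pics; python3 - <<'E'
from cell import ctrl
import cv2
for n in ["scene","side","wrist"]:
    d=ctrl.get_image(n); cv2.imwrite(f"pics/{n}0.png",d["img"])
    print(n,d["K"],d["dist_coeffs"],d["T"])
print(ctrl.grip_depth, ctrl.read_state())
E
```

```text
pics
scene [[566.5741156    0.         326.82911461]
 [  0.         566.5741156  246.45869863]
 [  0.           0.           1.        ]] [-0.03584186  0.          0.          0.          0.        ] [[ 4.16671947e-01  7.77061033e-01 -4.71763331e-01  9.71557670e+02]
 [ 9.08967047e-01 -3.48838281e-01  2.28234005e-01 -2.46473176e+02]
 [ 1.27826424e-02 -5.23916029e-01 -8.51673998e-01  9.29798407e+02]
 [ 0.00000000e+00  0.00000000e+00  0.00000000e+00  1.00000000e+00]]
side [[572.84533881   0.         334.85668823]
 [  0.         572.84533881 239.38707044]
 [  0.           0.           1.        ]] [-0.01220203  0.          0.          0.          0.        ] [[-9.10096127e-01 -2.11296308e-01  3.56481290e-01  3.84321863e+01]
 [-4.14093545e-01  4.96633277e-01 -7.62811853e-01  1.03186692e+03]
 [-1.58611433e-02 -8.41848715e-01 -5.39480459e-01  7.74538380e+02]
 [ 0.00000000e+00  0.00000000e+00  0.00000000e+00  1.00000000e+00]]
wrist [[396.86708977   0.         319.31165073]
 [  0.         396.86708977 230.4338699 ]
 [  0.           0.           1.        ]] [-0.06499109  0.          0.       
[... 308 characters left out ...]
000003 {'clock': 0.15, 'qpos': array([-0.06580994,  0.62917262,  0.03846594,  1.51810685, -0.02699743,
        0.99626383, -0.0199967 ]), 'qd': array([ 1.02427081e-03, -2.46837020e-03,  6.62350928e-04, -1.74720309e-03,
       -9.25209536e-04, -1.19276493e-05,  8.79095144e-04]), 'tau': array([ 2.19518879e-03, -5.63800478e+01,  1.22790758e+00, -1.93650573e+01,
        1.11919764e-02,  7.40401709e-03, -1.44664841e-05]), 'eef_pos': array([6.49550913e+02, 2.89440535e-02, 2.30585457e+02]), 'tool_rot': array([-3.14016054e+00,  2.02246670e-05,  1.57079750e+00]), 'force': array([ 0.67683849, -0.30119587,  1.12299413]), 'torque': array([0.02490836, 0.01604966, 0.02987381]), 'width': 85.30285404201621}
```

View pics/scene0.png

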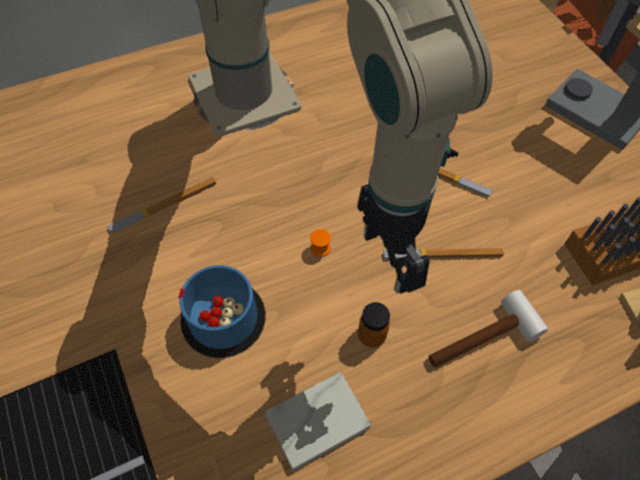

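View pics/side0.png

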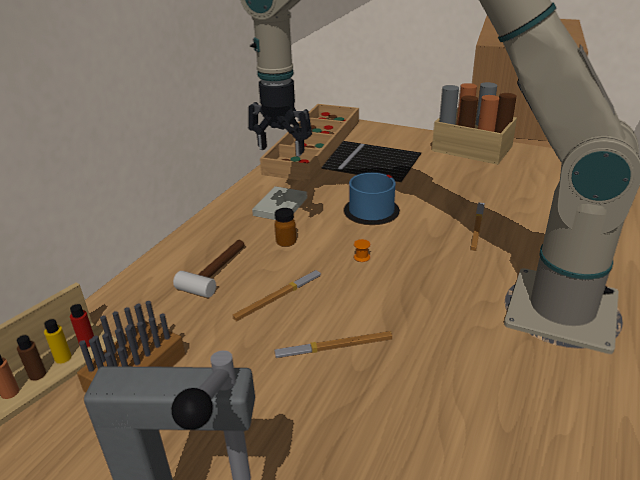

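View pics/wrist0.png

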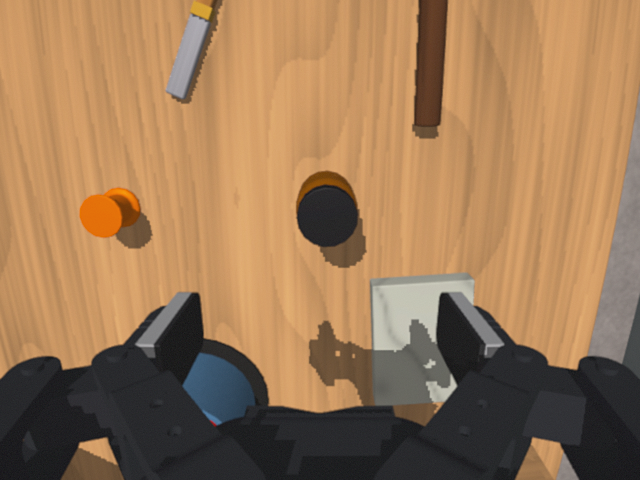

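The scene view shows three paddle lookalikes: A at about (162,205), B at (445,253) with its blade behind the gripper, and C at (465,180). In the side view they are at (480,225), (277,295) and (333,345). The pot is at (218,305) with its red mark at (182,293). I'll measure them now.

```bash
cat > h.py <<'E'
import numpy as np, cv2
from cell import ctrl
from scipy.spatial.transform import Rotation as R
def ray(d,uv):
    p=cv2.undistortPoints(np.array([[uv]],float),d["K"],np.array(d["dist_coeffs"]))[0,0]
    T=np.array(d["T"]); return T[:3,3], T[:3,:3]@np.array([p[0],p[1],1])
def onz(d,uv,z):
    o,v=ray(d,uv); return o+v*(z-o[2])/v[2]
def two(d1,uv1,d2,uv2):
    o1,v1=ray(d1,uv1);o2,v2=ray(d2,uv2)
    s=np.linalg.lstsq(np.c_[v1,-v2],o2-o1,rcond=None)[0]
    a=o1+v1*s[0];b=o2+v2*s[1]; return (a+b)/2,np.linalg.norm(a-b)
def proj(d,P):
    T=np.array(d["T"]);Ti=np.linalg.inv(T)
    r=cv2.Rodrigues(Ti[:3,:3])[0]
    return cv2.projectPoints(np.array(P,float).reshape(-1,3),r,Ti[:3,3],d["K"],np.array(d["dist_coeffs"]))[0][:,0]
def crop(d,u0,v0,u1,v1,k,name):
    cv2.imwrite("pics/"+name,cv2.resize(d["img"][v0:v1,u0:u1],None,fx=k,fy=k,interpolation=cv2.INTER_CUBIC))
E
python3 - <<'E'
from h import *
s=ctrl.get_image("scene");d=ctrl.get_image("side");w=ctrl.get_image("wrist")
for n,a,b,c,e in [("A",s,(110,230),s,(215,181)),("B",s,(503,252),s,(388,255)),("C",s,(490,191),s,(438,170))]:
    print(n,onz(a,b,6).round(),onz(c,e,6).round())
for n,e1,e2 in [("A",(480,205),(474,249)),("B",(319,273),(235,317)),("C",(276,353),(391,336))]:
    p,q=onz(d,e1,6),onz(d,e2,6); print("side",n,p.round(),q.round(),np.linalg.norm(p-q).round())
# pot
print("redmark",onz(s,(182,293),85)); 
for nm,x in (("s",s),("d",d)):
    hsv=cv2.cvtColor(x["img"],cv2.COLOR_BGR2HSV); m=cv2.inRange(hsv,(95,80,30),(115,255,255))
    n,l,st,c=cv2.connectedComponentsWithStats(m); i=1+np.argmax(st[1:,4]); print(nm,st[i],c[i])
crop(s,90,160,290,360,3,"s_pot.png"); crop(d,220,150,500,360,2.8,"d_b.png"); crop(s,360,150,520,280,4,"s_b.png")
E
```

```text
A [ 253. -369.    6.] [ 222. -143.    6.]
B [610. 304.   6.] [525.  99.   6.]
C [476. 363.   6.] [384. 293.   6.]
side A [ 254. -368.    6.] [ 220. -147.    6.] 223.0
side B [521.  89.   6.] [613. 296.   6.] 227.0
side C [483. 354.   6.] [299. 222.   6.] 227.0
redmark [ 487.54221195 -277.94127505   85.        ]
s [ 180  266   78   83 4095] [218.52893773 305.83540904]
d [ 349  172   46   48 1959] [371.58244002 195.76008167]
```

View pics/s_pot.png

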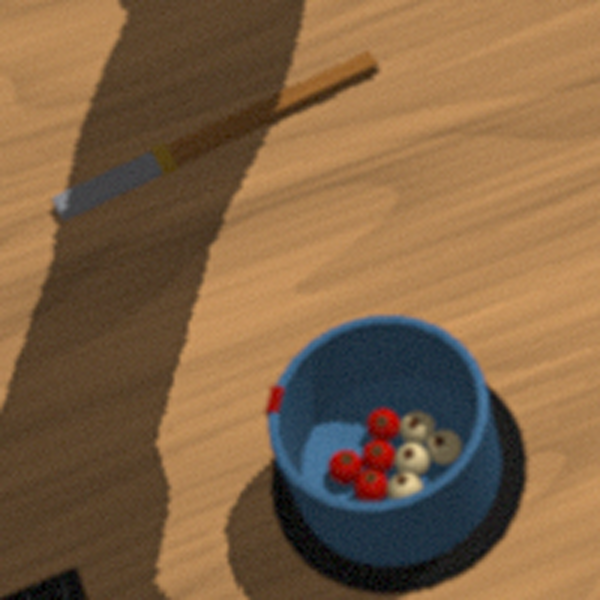

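View pics/d_b.png

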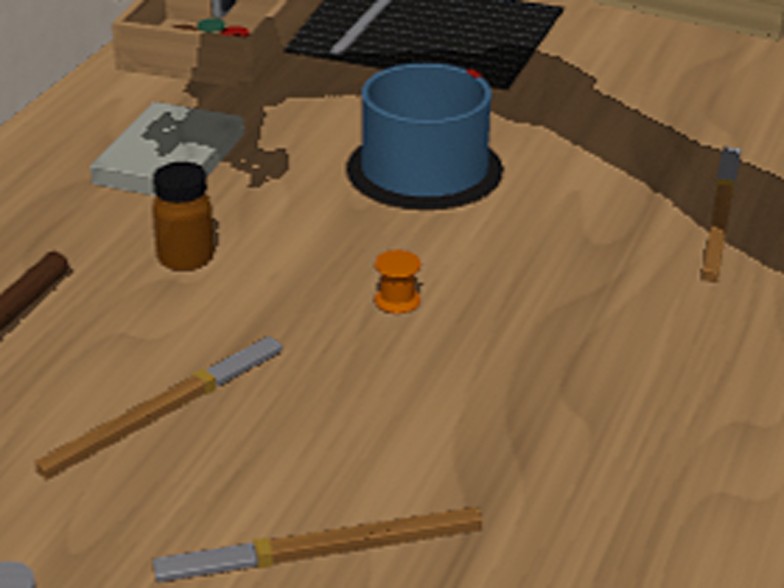

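View pics/s_b.png

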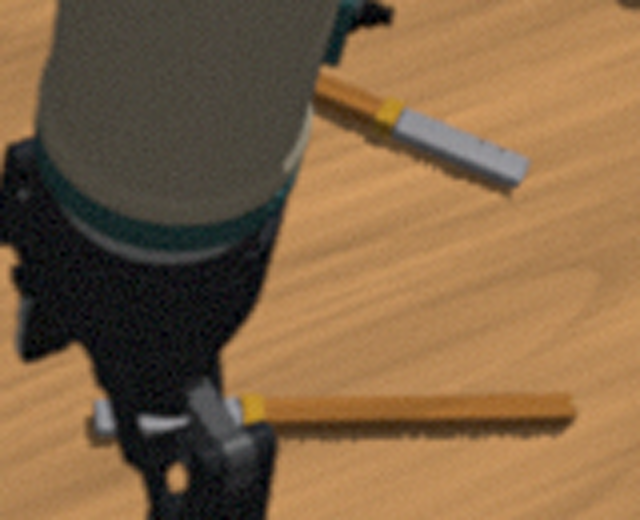

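Candidate middles are A (238,-256), B (567,196) and C (390,288). Their distances from the base are about 350, 600 and 485 mm, so B (scene pixel ~(445,253)) is the one farthest away. The crop shows B with a steel blade towards -y and a wooden handle. Next I'll measure the pot rim, the mark, the beads and the ends of B.

```bash
python3 - <<'E'
from h import *
from scipy.optimize import least_squares
s=ctrl.get_image("scene");d=ctrl.get_image("side")
for nm,x in (("scene",s),("side",d)):
    hsv=cv2.cvtColor(x["img"],cv2.COLOR_BGR2HSV); m=cv2.inRange(hsv,(95,80,30),(115,255,255))
    n,l,st,c=cv2.connectedComponentsWithStats(m); i=1+np.argmax(st[1:,4])
    ct=max(cv2.findContours((l==i).astype(np.uint8),cv2.RETR_EXTERNAL,cv2.CHAIN_APPROX_NONE)[0],key=len)[:,0]
    L=ct[ct[:,0].argmin()];Rr=ct[ct[:,0].argmax()]
    up=ct[ct[:,1]<st[i][1]+ (28 if nm=="scene" else 7)]
    P=np.array([onz(x,p.astype(float),85)[:2] for p in up])
    f=least_squares(lambda q:np.hypot(*(P-q[:2]).T)-q[2],[545,-250,61],loss="soft_l1")
    f2=least_squares(lambda q:np.hypot(*(P-q[:2]).T)-61,[545,-250],loss="soft_l1")
    print(nm,len(P),f.x.round(1),f2.x.round(1),np.sqrt(np.mean(f2.fun**2)).round(2))
    r=cv2.inRange(hsv,(0,150,90),(8,255,255))|cv2.inRange(hsv,(174,150,90),(180,255,255))
    n,l,st,c=cv2.connectedComponentsWithStats(r)
    for j in range(1,n):
        if 4<st[j,4]<150: print(" red",st[j,4],c[j].round(1),onz(x,c[j],83).round(),onz(x,c[j],20).round())
E
```

```text
scene 87 [ 517.3 -228.4   58.9] [ 519.6 -229.5] 1.77
 red 5 [555.6  11.2] [122. 763.  83.] [ 59. 838.  20.]
 red 5 [571.6  22. ] [171. 774.  83.] [111. 849.  20.]
 red 33 [181.1 292.5] [ 485. -279.   83.] [ 449. -282.   20.]
side 44 [ 524.7 -243.3   52.8] [ 521.1 -234.8] 3.25
 red 30 [325.  113.5] [ 856. -657.   83.] [ 930. -811.   20.]
 red 10 [321.7 117.7] [ 849. -617.   83.] [ 923. -767.   20.]
 red 34 [328.1 127.1] [ 794. -549.   83.] [ 863. -693.   20.]
 red 18 [325.1 131.9] [ 785. -508.   83.] [ 853. -648.   20.]
 red 8 [304.8 144.5] [ 800. -395.   83.] [ 869. -525.   20.]
 red 23 [303.6 160.5] [ 751. -291.   83.] [ 816. -412.   20.]
 red 8 [388.8 175.9] [ 493. -292.   83.] [ 534. -413.   20.]
```

```bash
python3 - <<'E'
from h import *
d=ctrl.get_image("side");w=ctrl.get_image("wrist")
hsv=cv2.cvtColor(d["img"],cv2.COLOR_BGR2HSV)
crop(d,225,260,335,325,7,"d_B.png")
crop(w,140,0,260,110,6,"w_B.png")
E
```

```text
(no output)
```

View pics/d_B.png

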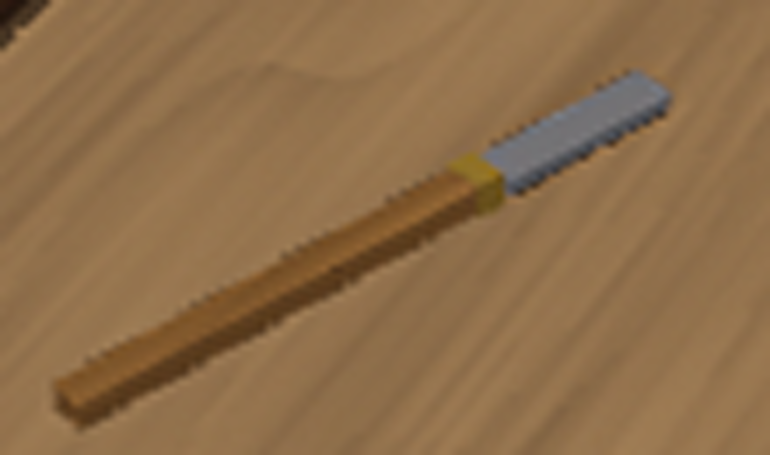

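```bash
python3 - <<'E'
from h import *
d=ctrl.get_image("side");s=ctrl.get_image("scene")
tip=onz(d,(318.4,272.0),10);top=onz(d,(234.6,316.6),12)
print(tip,top,np.linalg.norm(tip-top)); print("scene top end",onz(s,(502.5,251.5),12), "scene tip", onz(s,(384,254),10))
u=(top-tip)/np.linalg.norm(top-tip);a=np.degrees(np.arctan2(u[1],u[0]));print("dir",a)
g=tip+u*95;print("grasp95",g)
st=ctrl.read_state();Rt=R.from_euler("xyz",st["tool_rot"]).as_matrix()
print((Rt.T@(g-st["eef_pos"]))/25, "yaw tool",np.degrees(st["tool_rot"]),st["clock"])
E
```

```text
[521.15457235  90.59211559  10.        ] [609.95862834 300.90516899  12.        ] 228.30186330166703
scene top end [610.64856994 300.44699976  12.        ] scene tip [521.66128596  91.83594238  10.        ]
dir 67.10824345545275
grasp95 [558.1073383  178.10668855  10.83223149]
[ 7.12271221 -3.67629978  8.82064164] yaw tool [ 1.79998188e+02 -2.38374108e-03  8.99968619e+01] 0.6
```

Call:
{"name": "servo_tool", "arguments": {
  "commands": [1,-0.5,0.3,0.5,0,2.2,-1.1,0.8,1.2,0,3.6,-1.8,1.5,2,0,5,-2.6,2.4,2.8,0,6.2,-3.2,3.2,3.4,0,6.9,-3.6,4,3.8,0,7.12,-3.68,4.5,3.8,0,7.12,-3.68,4.5,3.8,0,7.12,-3.68,4.5,3.8,0]
}}

```text
clock: 1.35
eef_pos: [558.0, 177.9, 118.6]
tool_rot: [-3.141, 0.001, 1.174]
force: [0.0, 0.1, 0.7]
width: 85.4
```

```bash
python3 - <<'E'
from h import *
w=ctrl.get_image("wrist");cv2.imwrite("pics/w1.png",w["img"])
s=ctrl.get_image("scene");cv2.imwrite("pics/s1.png",s["img"])
st=ctrl.read_state();print(st["eef_pos"],np.degrees(st["tool_rot"]),st["clock"],st["force"])
print(proj(w,[[521.2,90.6,10],[610,301,12],[558,178,11]]))
E
```

```text
[559.65655489 176.56056006 119.90600258] [ 1.79861647e+02 -3.66818755e-02  6.70874508e+01] 1.45 [ 0.26983127  0.33180617 -0.93605118]
[[319.93813412 352.59383375]
 [320.84915968   1.73864463]
 [320.15475498 226.42259245]]
```

View pics/w1.png

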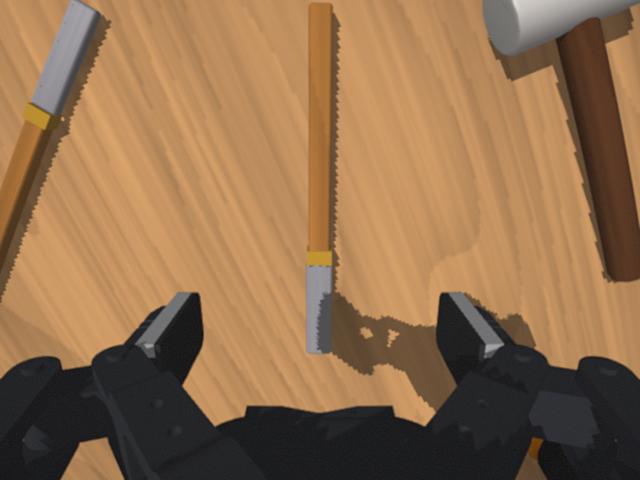

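View pics/s1.png

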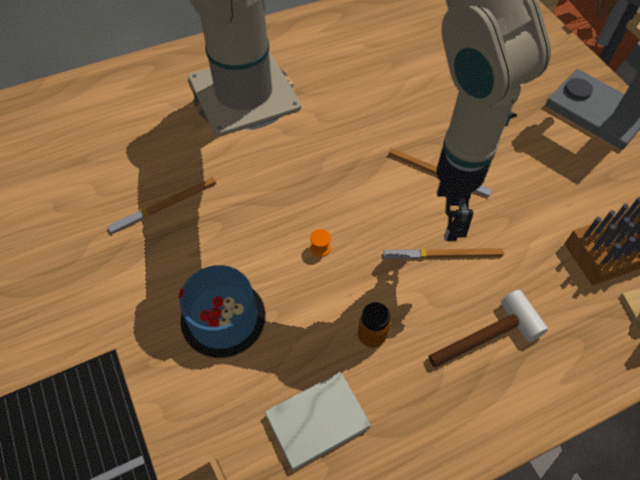

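Call:
{"name": "servo_tool", "arguments": {
  "commands": [-0.2,0,1.3,0,0,-0.48,0,2.8,0,0,-0.48,0,4,0,0,-0.48,0,4.5,0,0,-0.48,0,4.62,0,0,-0.48,0,4.62,0,0,-0.48,0,4.62,0,0.6,-0.48,0,4.62,0,1,-0.48,0,4.62,0,1,-0.48,0,4.62,0,1]
}}

```text
clock: 2.28
eef_pos: [554.3, 167.4, 4.6]
tool_rot: [3.14, -0.002, 1.173]
force: [-0.3, -0.2, -0.5]
width: 38.9
```

Call:
{"name": "servo_tool", "arguments": {
  "commands": [0,0,0,0,1,0,0,0,0,1,0,0,0,0,1,0,0,-0.4,0,1,0,0,-1,0,1,0,0,-1.8,0,1,0,0,-1.8,0,1,0,0,-1.8,0,1]
}}

```text
clock: 2.95
eef_pos: [554.2, 167.3, 49.5]
tool_rot: [3.14, -0.002, 1.173]
force: [0.3, 0.9, -2.6]
width: 11.7
```

```bash
python3 - <<'E'
from h import *
s=ctrl.get_image("side");cv2.imwrite("pics/d2.png",s["img"][180:400,150:450].repeat(2,0).repeat(2,1))
st=ctrl.read_state();print(st["eef_pos"],np.degrees(st["tool_rot"]),st["clock"],st["force"],st["width"])
E
```

```text
[553.33889961 167.09266707  48.59498046] [ 1.79984159e+02 -2.07009975e-02  6.72081991e+01] 3.0 [ 0.40141793  0.84412397 -1.73796311] 11.823605489742647
```

View pics/d2.png

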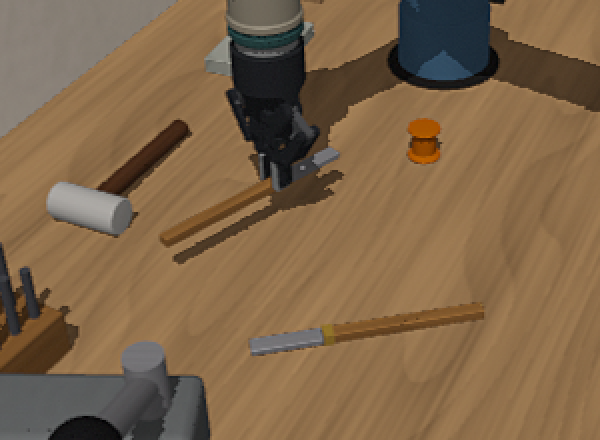

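```bash
python3 - <<'E'
from h import *
im=cv2.imread("pics/s1.png");c=im[260:360,170:275];cv2.imwrite("pics/s1pot.png",cv2.resize(c,None,fx=6,fy=6,interpolation=cv2.INTER_CUBIC))
E
```

```text
(no output)
```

View pics/s1pot.png

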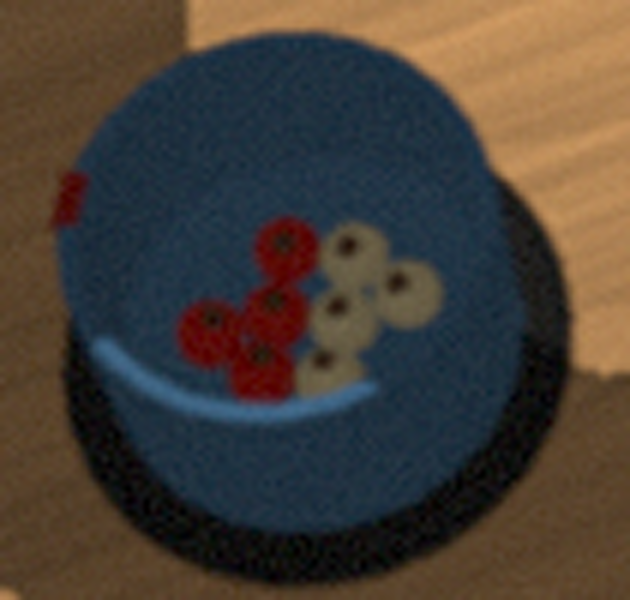

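```bash
python3 - <<'E'
from h import *
from scipy.optimize import least_squares
s=ctrl.get_image("scene")
f=lambda a:(170+(a[0]-2.5)/6,260+(a[1]-2.5)/6)
P=np.array([onz(s,f(a),85)[:2] for a in [(58,240),(80,160),(150,75),(220,42),(300,32),(380,50),(440,95),(480,150),(92,352),(180,408),(250,422),(320,414),(375,395)]])
r=least_squares(lambda q:np.hypot(*(P-q[:2]).T)-q[2],[520,-230,61]);print(r.x.round(1),r.fun.round(1))
# foot ellipse, r=76 z~2
Q=np.array([onz(s,f(a),2)[:2] for a in [(66,370),(100,475),(160,540),(220,570),(310,584),(400,565),(480,515),(540,440),(570,330),(555,250),(510,185)]])
r2=least_squares(lambda q:np.hypot(*(Q-q[:2]).T)-q[2],[520,-230,76]);print(r2.x.round(1),r2.fun.round(1))
c=r.x[:2]; m=onz(s,f((70,200)),82)[:2]; a0=np.arctan2(*(m-c)[::-1]);print("mark",m,np.degrees(a0),np.hypot(*(m-c)))
for n,pp in (("red",[(287,250),(275,315),(210,333),(263,370)]),("cream",[(353,252),(408,292),(342,320),(328,375)])):
    for p in pp:
        b=onz(s,f(p),20)[:2]-c; print(n,np.hypot(*b).round(),np.degrees((np.arctan2(b[1],b[0])-a0+np.pi)%(2*np.pi)-np.pi).round(), b.round())
E
```

```text
[ 516.3 -229.5   59.9] [-0.6 -0.7  0.9  0.7  0.4 -0.1 -1.3 -0.1  0.3 -0.7 -0.1  0.2  1.1]
[ 515.6 -228.3   74.6] [ 0.5 -0.9 -0.4  0.   0.8  0.8 -0.1 -0.8 -0.4  0.2  0.4]
mark [ 485.16016764 -279.1513198 ] -122.12909280069131 58.64189867246472
red 25.0 -62.0 [-24.   2.]
red 10.0 -3.0 [-6. -8.]
red 29.0 16.0 [ -8. -28.]
red 20.0 61.0 [  9. -17.]
cream 25.0 -109.0 [-16.  19.]
cream 30.0 -154.0 [ 3. 30.]
cream 10.0 -170.0 [4. 9.]
cream 19.0 121.0 [19. -1.]
```

Call:
{"name": "servo_tool", "arguments": {
  "commands": [0,0,-1.2,0,1,-0.2,0.1,-2.6,0,1,-0.8,0.3,-3.8,0,1,-1.8,0.6,-4.6,0,1,-3,1,-5,0,1,-4.3,1.5,-5.2,0,1,-5.7,2,-5.2,0,1,-7.1,2.4,-5.2,0,1,-8.5,2.9,-5.2,0,1,-9.8,3.35,-5.2,0,1]
}}

```text
clock: 3.88
eef_pos: [534.3, -93.4, 177.3]
tool_rot: [-3.14, 0.001, 1.172]
force: [0.7, 0.5, -1.3]
width: 11.8
```

Call:
{"name": "servo_tool", "arguments": {
  "commands": [-1.4,0.48,0,0,1,-2.6,0.9,0.3,0,1,-3.5,1.2,0.8,0,1,-4,1.38,1.3,0,1,-4.16,1.42,1.8,0,1,-4.16,1.42,2,0,1,-4.16,1.42,2,0,1]
}}

```text
clock: 4.47
eef_pos: [526.4, -200.3, 126.2]
tool_rot: [-3.137, -0.0, 1.172]
force: [0.3, 0.1, -1.0]
width: 12.2
```

```bash
cat > look.py <<'E'
from h import *
import sys
tag=sys.argv[1]
s=ctrl.get_image("scene");d=ctrl.get_image("side")
a=cv2.resize(s["img"][180:380,130:330],None,fx=2.6,fy=2.6,interpolation=cv2.INTER_CUBIC)
b=cv2.resize(d["img"][60:260,290:450],None,fx=2.6,fy=2.6,interpolation=cv2.INTER_CUBIC)
cv2.imwrite(f"pics/{tag}.png",np.hstack([a,b])[:, :800] if 0 else cv2.resize(np.hstack([a,b]),(800,int(520*800/936))))
st=ctrl.read_state();print(st["clock"],st["eef_pos"].round(1),np.degrees(st["tool_rot"]).round(1),st["force"].round(1),round(st["width"],1))
c=np.array([516,-229.]);u=np.array([np.cos(np.radians(67.2)),np.sin(np.radians(67.2))]);v=np.array([u[1],-u[0]])
e=st["eef_pos"][:2]-c;print("rel pot u,v",(e@u).round(1),(e@v).round(1))
E
python3 look.py p1
```

```text
4.5667 [ 528.1 -199.8  128. ] [-179.9   -0.    67.3] [-0.4  0.6 -0.4] 12.0
rel pot u,v 31.6 -0.2
```

View pics/p1.png

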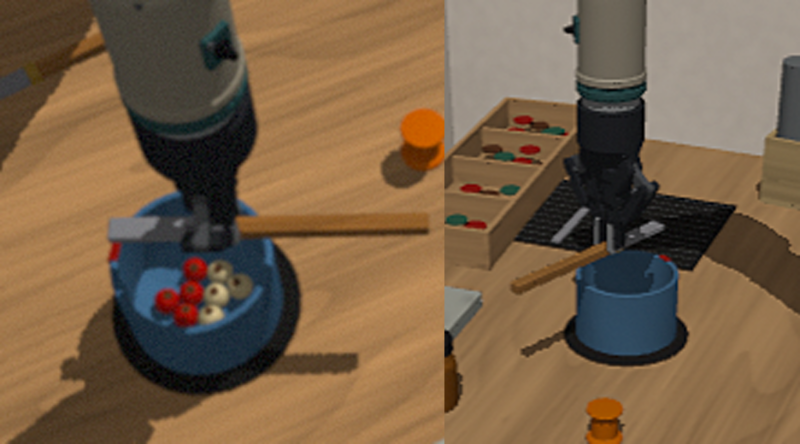

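```bash
python3 - <<'E'
from h import *
s=ctrl.get_image("scene");d=ctrl.get_image("side")
crop(s,160,265,340,320,4.4,"p1z.png")
c=np.array([516,-229.]);u=np.array([np.cos(np.radians(67.2)),np.sin(np.radians(67.2))]);v=np.array([u[1],-u[0]])
st=ctrl.read_state()
for t in (-83,147):
  P=np.r_[st["eef_pos"][:2]+t*u,131]; print(t,proj(s,P),proj(d,P))
E
```

```text
-83 [[178.59483294 284.15932963]] [[386.12933922 161.63194871]]
147 [[323.33124843 281.03922514]] [[320.79269715 190.20917434]]
```

View pics/p1z.png

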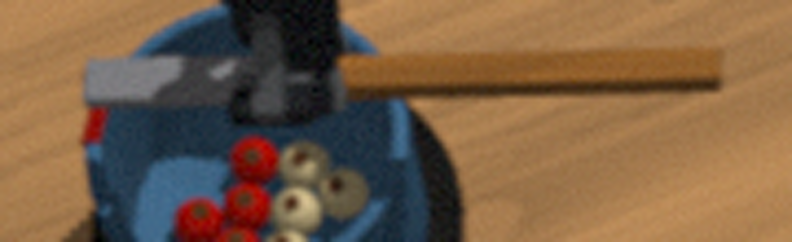

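Call:
{"name": "servo_tool", "arguments": {
  "commands": [0,0,0.5,0,1,0,0,1,0,1,0,0,1.35,0,1,0,0,1.5,0,1,0,0,1.6,0,1,0,0,1.7,0,1,0,0,1.8,0,1,0,0,1.85,0,1]
}}

```text
clock: 5.33
eef_pos: [528.1, -202.5, 84.7]
tool_rot: [3.14, 0.001, 1.172]
force: [-6.2, -0.4, 20.3]
width: 12.0
```

```bash
python3 look.py p2
```

```text
5.4333 [ 528.1 -202.7   84.7] [1.799e+02 1.000e-01 6.710e+01] [-6.2 -2.1 15.7] 11.9
rel pot u,v 29.0 0.9
```

View pics/p2.png

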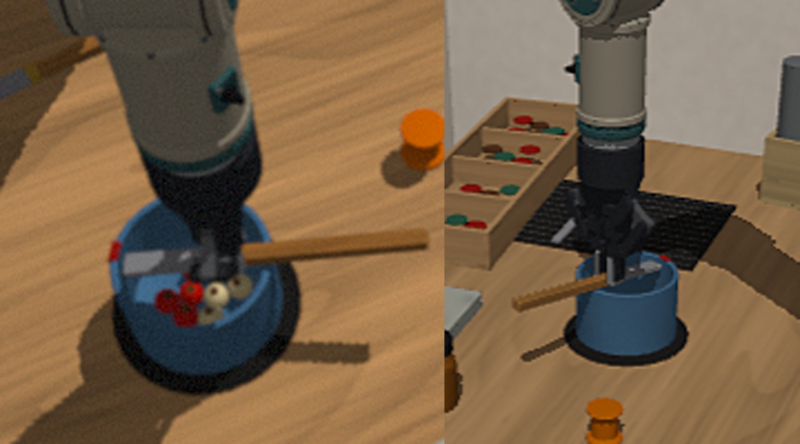

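Call:
{"name": "servo_tool", "arguments": {
  "commands": [0,0,0.07,0,1,0,0,0.14,0,1,0,0,0.2,0,1,0,0,0.2,0,1]
}}

```text
clock: 5.77
eef_pos: [527.7, -204.1, 80.0]
tool_rot: [3.139, 0.003, 1.171]
force: [-5.7, -3.8, 19.2]
width: 12.4
```

```bash
python3 look.py p3
```

```text
5.8667 [ 527.8 -204.1   80.1] [179.8   0.2  67.1] [-6.8 -3.8 17.9] 11.8
rel pot u,v 27.6 1.2
```

View pics/p3.png

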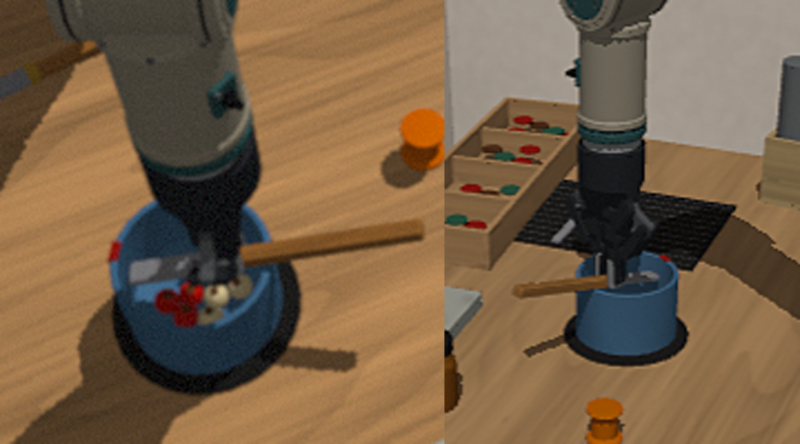

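Call:
{"name": "servo_tool", "arguments": {
  "commands": [0,0,0.08,0,1,0,0,0.16,0,1,0,0,0.24,0,1,0,0,0.32,0,1,0,0,0.38,0,1,0,0,0.38,0,1]
}}

```text
clock: 6.37
eef_pos: [528.3, -203.1, 71.2]
tool_rot: [3.139, 0.001, 1.172]
force: [-6.8, -2.4, 23.8]
width: 11.5
```

```bash
python3 look.py p4
```

```text
6.4667 [ 528.3 -203.2   71.2] [1.798e+02 1.000e-01 6.710e+01] [-7.7 -1.9 23.1] 12.0
rel pot u,v 28.6 1.3
```

View pics/p4.png

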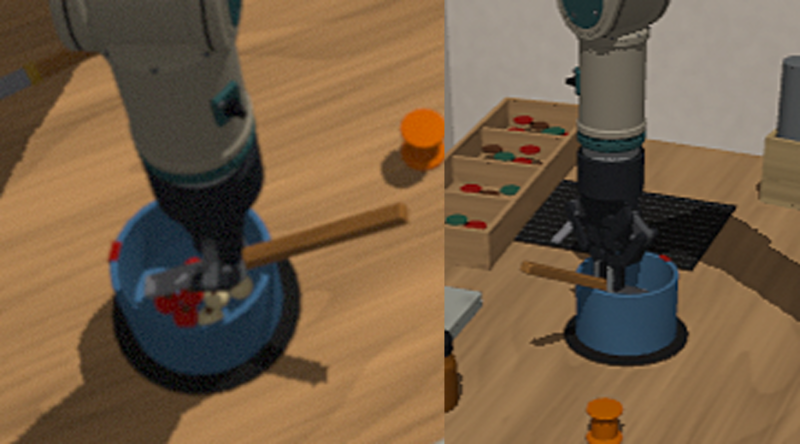

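Call:
{"name": "servo_tool", "arguments": {
  "commands": [0,0,-0.1,0,0.6,0,0,-0.1,0,0.6,0,0,-0.1,0,0.6,0,0,-0.1,0,0.6,0,0,-0.1,0,0.6,0,0,-0.1,0,0.6]
}}

```text
clock: 6.97
eef_pos: [528.0, -200.7, 69.7]
tool_rot: [-3.141, -0.0, 1.173]
force: [0.3, 1.0, -0.3]
width: 34.3
```

```bash
python3 look.py p5
```

```text
7.0667 [ 528.  -200.9   69.8] [-180.    -0.    67.2] [ 0.1 -0.3  0.3] 34.3
rel pot u,v 30.6 0.1
```

View pics/p5.png

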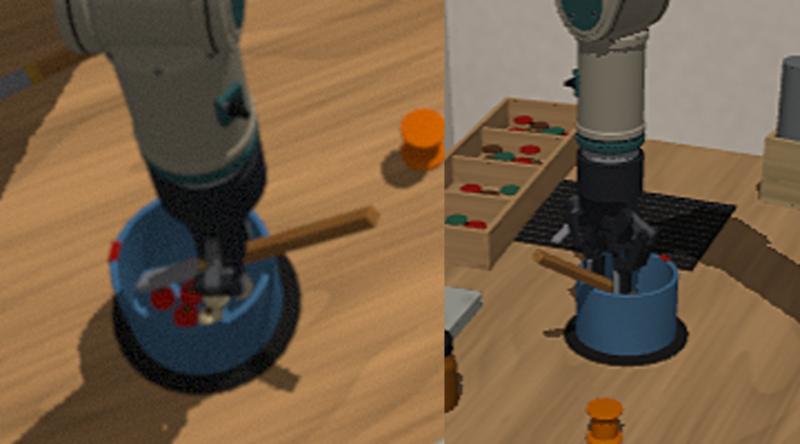

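Call:
{"name": "servo_tool", "arguments": {
  "commands": [0,0,-0.4,0,0.6,0,0,-1,0,0.6,0,0,-2,0,0.6,0,0,-3.2,0,0.6,0,0,-4.4,0,0.5,-0.8,0,-5.4,0,0.5,-2,0,-6,0,0.5,-3,0,-6,0,0.5,-3.6,0,-6,0,0.5,-3.6,0,-6,0,0.5]
}}

```text
clock: 7.9
eef_pos: [490.9, -288.6, 221.4]
tool_rot: [3.14, 0.003, 1.166]
force: [0.4, -1.0, 0.0]
width: 42.6
```

```bash
python3 look.py p6; python3 - <<'E'
from h import *
w=ctrl.get_image("wrist");cv2.imwrite("pics/w6.png",w["img"])
E
```

```text
8.0 [ 493.  -283.9  220.5] [180.   -0.   67.1] [0.5 0.8 0.1] 42.9
rel pot u,v -59.5 0.1
```

View pics/p6.png

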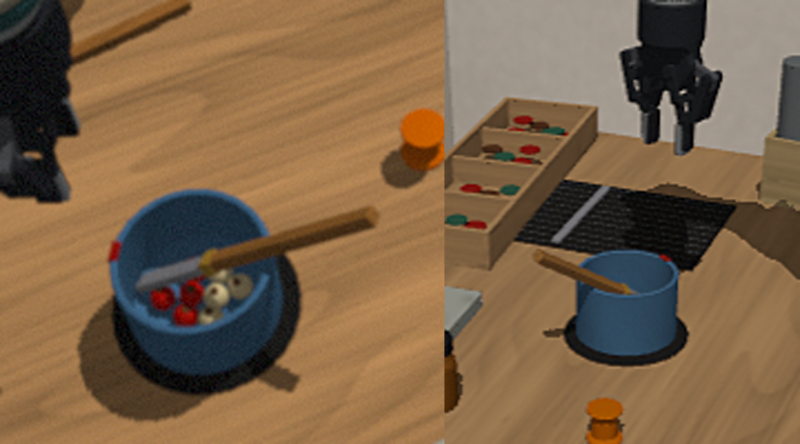

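View pics/w6.png

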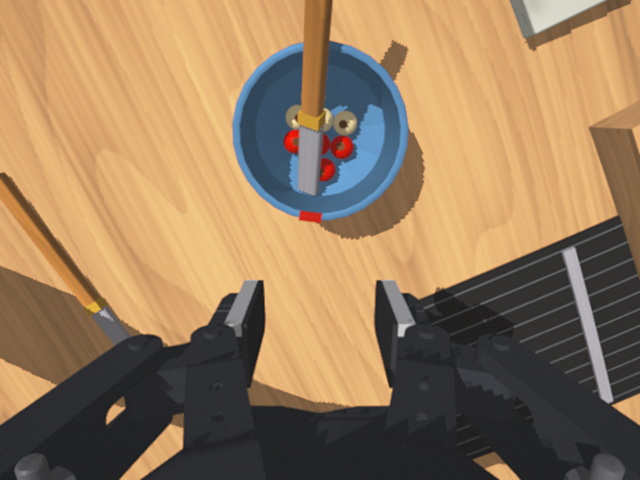

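```bash
python3 - <<'E'
from h import *
s=ctrl.get_image("scene");d=ctrl.get_image("side")
a=cv2.resize(s["img"][265:325,180:310],(780,360),interpolation=cv2.INTER_CUBIC)
b=cv2.resize(d["img"][165:205,310:400],(720,320),interpolation=cv2.INTER_CUBIC)
b=np.pad(b,((0,0),(0,60),(0,0)));cv2.imwrite("pics/z6.png",np.vstack([a,b])[:600])
E
```

```text
(no output)
```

View pics/z6.png

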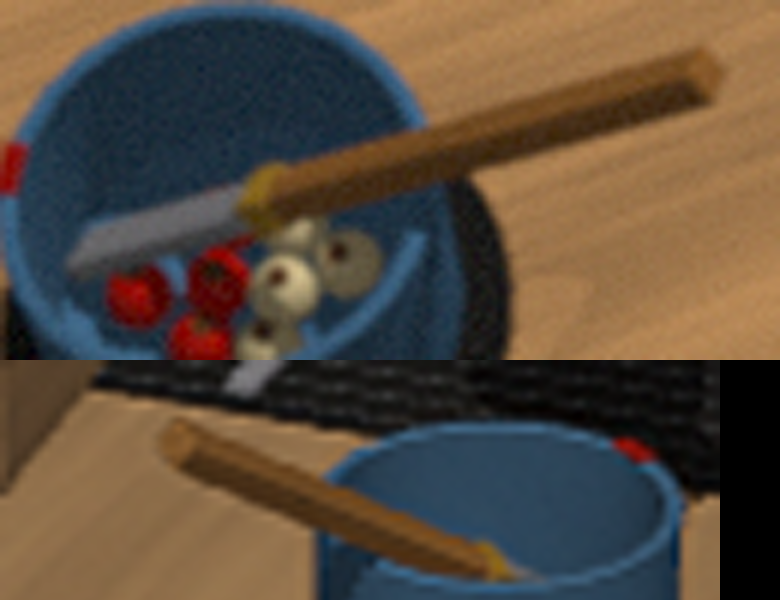

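```bash
python3 - <<'E'
from h import *
s=ctrl.get_image("scene");d=ctrl.get_image("side")
top,e=two(s,(180+712/6-.4,265+76/6-.4),d,(310+176/8-.45,165+82/8-.45))
fer,e2=two(s,(180+264/6-.4,265+196/6-.4),d,(310+490/8-.45,165+200/8-.45))
print(top,e,fer,e2)
ax=(top-fer)/np.linalg.norm(top-fer);print("len",np.linalg.norm(top-fer),"az",np.degrees(np.arctan2(ax[1],ax[0])),"lean",np.degrees(np.arccos(ax[2])))
c=np.array([516,-229.]);u=np.array([np.cos(np.radians(67.2)),np.sin(np.radians(67.2))]);v=np.array([u[1],-u[0]])
for P in (top,fer,top-230*ax): print("uvz",((P[:2]-c)@u).round(1),((P[:2]-c)@v).round(1),P[2].round(1))
E
```

```text
[ 575.22060735 -103.26152994  156.1705366 ] 1.3748136307802148 [ 516.15400178 -217.27890254   72.60262652] 1.3703868904375298
len 153.20711714148374 az 62.61362205535976 lean 56.944094102171356
uvz 138.9 5.9 156.2
uvz 10.9 -4.4 72.6
uvz -53.3 -9.5 30.7
```

Call:
{"name": "servo_tool", "arguments": {
  "commands": [1,0,0,0.2,0.4,2.4,0,0,0.5,0.4,3.9,0.1,0,0.75,0.4,5.2,0.12,0,0.75,0.4,6.2,0.12,0,0.75,0.4,6.77,0.12,0.4,0.75,0.4,6.77,0.12,0.8,0.75,0.4,6.77,0.12,0.8,0.75,0.4,6.77,0.12,0.8,0.75,0.4]
}}

```text
clock: 9.0
eef_pos: [559.9, -130.9, 198.8]
tool_rot: [-3.139, 0.002, 1.092]
force: [0.5, -0.1, 1.2]
width: 51.3
```

```bash
python3 - <<'E'
from h import *
w=ctrl.get_image("wrist");cv2.imwrite("pics/w7.png",w["img"])
st=ctrl.read_state();print(st["eef_pos"],np.degrees(st["tool_rot"]))
print(proj(w,[[575.2,-103.3,156.2],[516,-217,72.6],[561.7,-129.3,137.1]]))
Rt=R.from_euler("xyz",st["tool_rot"]).as_matrix()
print(Rt.T@(np.array([561.7,-129.3,118.4])-st["eef_pos"])/25)
E
```

```text
[ 560.37053759 -131.36632475  199.51691536] [-1.79944427e+02  1.08911293e-01  6.25332418e+01]
[[322.43028768 197.73158457]
 [321.27374407 341.54276357]
 [322.1218149  244.40657409]]
[0.10403145 0.01220869 3.24447441]
```

View pics/w7.png

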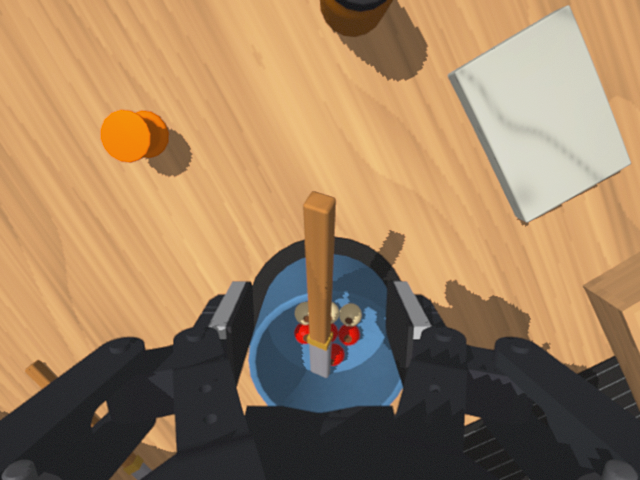

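Call:
{"name": "servo_tool", "arguments": {
  "commands": [0.05,0,1,0,0.4,0.05,0,2,0,0.4,0.05,0,2.8,0,0.4,0.05,0,3.2,0,0.4,0.05,0,3.2,0,0.5,0.05,0,3.2,0,0.8,0.05,0,3.2,0,1,0.05,0,3.2,0,1,0.05,0,3.2,0,1,0.05,0,3.2,0,1]
}}

```text
clock: 9.88
eef_pos: [562.8, -128.2, 121.0]
tool_rot: [3.14, -0.0, 1.094]
force: [-0.0, -0.8, 0.7]
width: 14.2
```

```bash
python3 look.py p8
```

```text
9.9833 [ 562.8 -128.1  120.8] [179.9  -0.   62.7] [-0.4 -0.6  1.8] 13.7
rel pot u,v 111.1 4.0
```

View pics/p8.png

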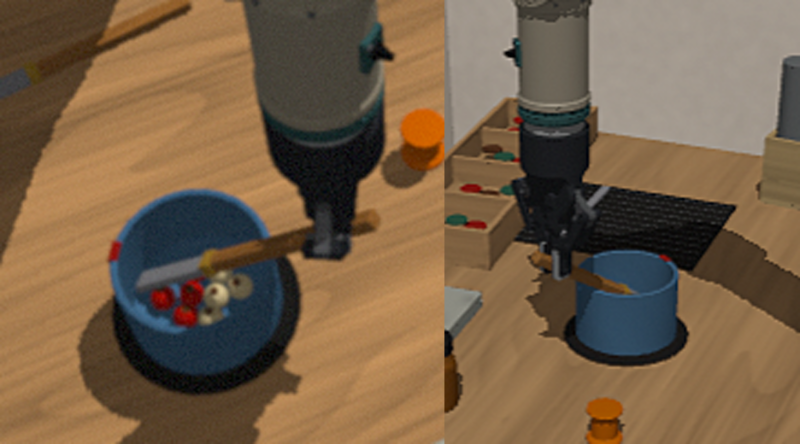

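Call:
{"name": "servo_tool", "arguments": {
  "commands": [-0.2,0,-0.33,0,1,-0.4,0,-0.62,0,1,-0.62,0,-0.9,0,1,-0.84,0,-1.15,0,1,-1.08,0,-1.4,0,1,-1.33,0,-1.63,0,1,-1.6,0,-1.86,0,1,-1.86,0,-2.07,0,1,-1.86,0,-2.07,0,1]
}}

```text
clock: 10.73
eef_pos: [540.4, -171.2, 173.1]
tool_rot: [3.14, 0.0, 1.092]
force: [1.2, 3.6, -0.3]
width: 12.8
```

```bash
python3 look.py p9
```

```text
10.8333 [ 540.5 -170.   172.1] [180.    0.   62.7] [ 0.2  0.8 -0.6] 12.5
rel pot u,v 63.9 -0.2
```

View pics/p9.png

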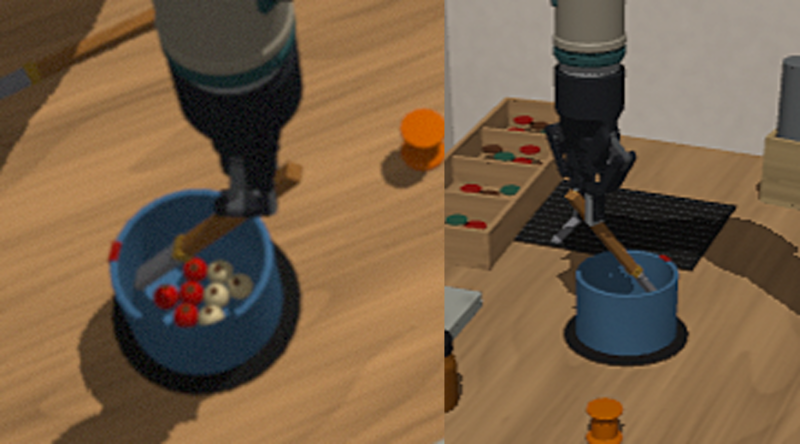

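Call:
{"name": "servo_tool", "arguments": {
  "commands": [-0.28,0,-0.2,0,1,-0.56,0,-0.39,0,1,-0.86,0,-0.57,0,1,-1.16,0,-0.73,0,1,-1.47,0,-0.88,0,1,-1.78,0,-1.01,0,1,-2.1,0,-1.13,0,1,-2.43,0,-1.24,0,1,-2.76,0,-1.33,0,1,-3.09,0,-1.41,0,1]
}}

```text
clock: 11.67
eef_pos: [505.0, -238.7, 207.3]
tool_rot: [3.141, -0.0, 1.094]
force: [2.1, 2.1, -0.0]
width: 12.5
```

Call:
{"name": "servo_tool", "arguments": {
  "commands": [-0.33,0,-0.06,0,1,-0.67,0,-0.11,0,1,-1,0,-0.14,0,1,-1.3,0,-0.16,0,1,-1.6,0,-0.17,0,1,-1.6,0,-0.17,0,1]
}}

```text
clock: 12.17
eef_pos: [485.9, -275.5, 211.3]
tool_rot: [3.142, 0.001, 1.092]
force: [1.8, 0.9, -1.1]
width: 12.7
```

```bash
python3 look.py p10; python3 - <<'E'
from h import *
w=ctrl.get_image("wrist");cv2.imwrite("pics/w10.png",w["img"])
E
```

```text
12.2667 [ 486.7 -274.   211.2] [-180.     0.    62.7] [ 1.6  1.3 -0.9] 12.4
rel pot u,v -52.9 -9.6
```

View pics/p10.png

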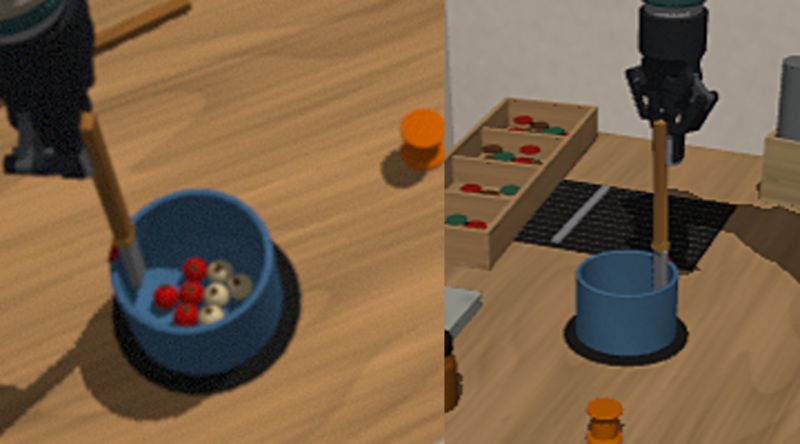

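View pics/w10.png

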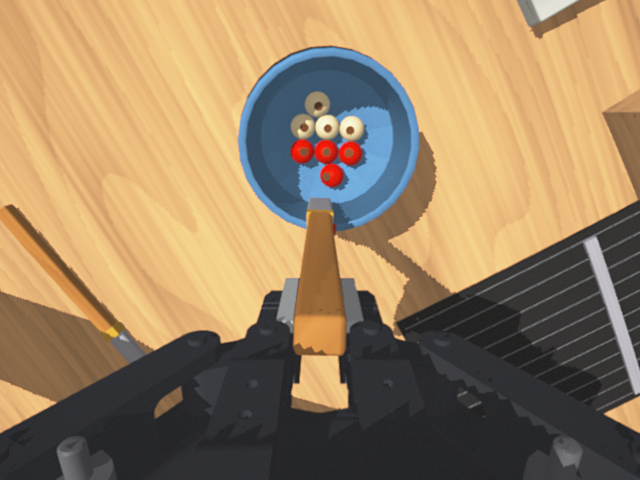

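```bash
python3 - <<'E'
from h import *
s=ctrl.get_image("scene");d=ctrl.get_image("side")
a=cv2.resize(s["img"][225:325,150:220],(420,600),interpolation=cv2.INTER_CUBIC)
b=cv2.resize(d["img"][105:205,355:415],(360,600),interpolation=cv2.INTER_CUBIC)
cv2.imwrite("pics/z10.png",np.hstack([a,b]))
st=ctrl.read_state();e=st["eef_pos"]
for P in (e,e+[0,0,18.7],e+[0,0,55],e-[0,0,107]): print(proj(s,P).round(1),proj(d,P).round(1),((proj(s,P)-[150,225])*6).round(),((proj(d,P)-[355,105])*6+[420,0]).round())
E
```

```text
[[167.2 252.8]] [[390.3 133.9]] [[103. 167.]] [[632. 174.]]
[[164.3 246.2]] [[390.6 127. ]] [[ 86. 127.]] [[633. 132.]]
[[158.3 232.5]] [[391.1 113.2]] [[50. 45.]] [[637.  49.]]
[[182.  286.4]] [[388.9 171.9]] [[192. 368.]] [[623. 402.]]
```

View pics/z10.png

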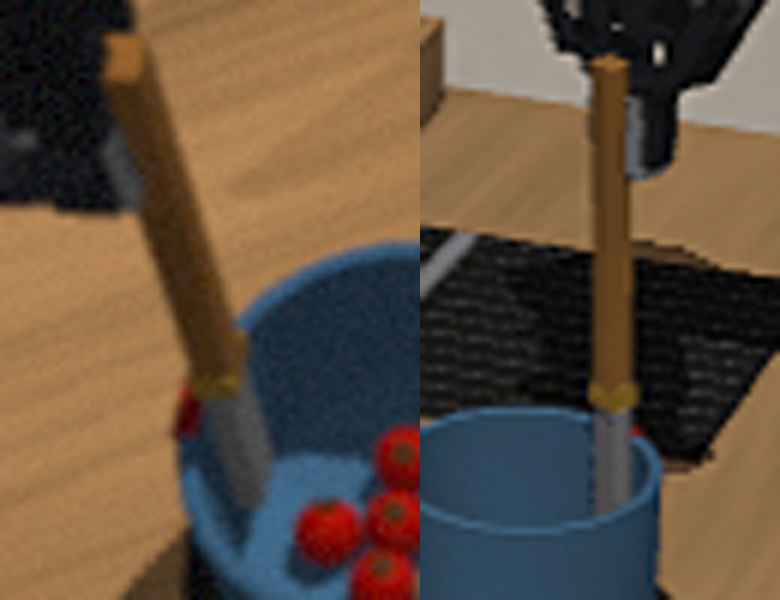

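```bash
python3 - <<'E'
from h import *
s=ctrl.get_image("scene");d=ctrl.get_image("side")
S=lambda x,y:(150+x/6-.4,225+y/6-.4); D=lambda x,y:(355+(x-420)/6-.4,105+y/6-.4)
top,e=two(s,S(125,58),d,D(611,62)); fer,e2=two(s,S(214,378),d,D(613,397))
ax=(top-fer);L=np.linalg.norm(ax);ax/=L
print(top,e,fer,e2,L,"lean",np.degrees(np.arccos(ax[2])),"az",np.degrees(np.arctan2(ax[1],ax[0])))
tip=top-230*ax; print("tip",tip); print("rel",tip[:2]-[516,-229],np.hypot(*(tip[:2]-[516,-229])))
print("tip from scene px at z=top-230*cos", onz(s,S(252,500),max(tip[2],15)))
print(ctrl.read_state()["eef_pos"])
E
```

```text
[ 494.85530515 -259.3820534   264.9982517 ] 1.8262161000433343 [ 492.36239769 -269.7850092   107.75399797] 1.8292137343016364 157.60771367033436 lean 3.891890984048903 az 76.52406764329659
tip [ 491.21735685 -274.56328901   35.52865586]
rel [-24.78264315 -45.56328901] 51.8670676534522
tip from scene px at z=top-230*cos [ 493.93888759 -273.15180515   35.52865586]
[ 486.95486839 -273.55284619  211.21447962]
```

```bash
python3 - <<'E'
from h import *
w=ctrl.get_image("wrist");st=ctrl.read_state();e=st["eef_pos"]
u=np.array([np.cos(np.radians(62.6)),np.sin(np.radians(62.6)),0])
for o in (0,7,14): print(o,[proj(w,e+o*u+[0,0,h])[0].round() for h in (54,18.7,0)])
print(proj(w,[494.8,-259.4,265]))
crop(w,220,180,420,380,4,"w10z.png")
E
```

```text
0 [array([321., 386.]), array([321., 321.]), array([321., 298.])]
7 [array([322., 363.]), array([321., 303.]), array([321., 281.])]
14 [array([322., 339.]), array([321., 284.]), array([321., 264.])]
[[323.614976   331.10466887]]
```

View pics/w10z.png

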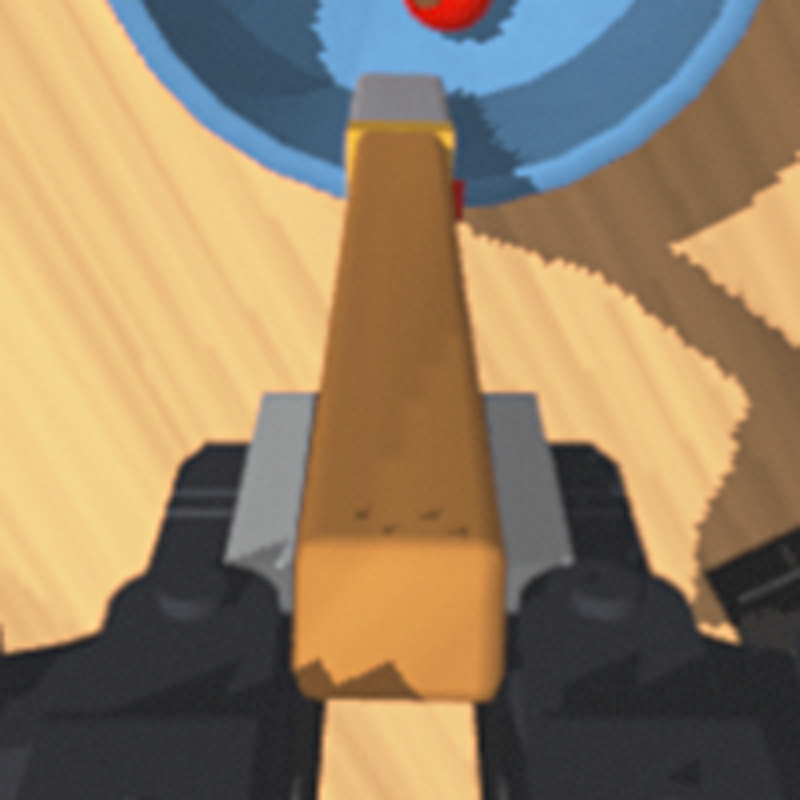

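```bash
python3 - <<'E'
from h import *
s=ctrl.get_image("scene");d=ctrl.get_image("side")
k=800/936*2.6
S=lambda x,y:(130+x/k,180+y/k); D=lambda x,y:(290+(x-444.4)/k,60+y/k)
G=np.array([540.5,-170,172+18.7])
top,e=two(s,S(292,172),d,D(572,195)); fer,e2=two(s,S(180,247),d,D(637,271))
ax=top-fer;L=np.linalg.norm(ax);ax/=L
print(top,e,fer,e2,L,np.degrees(np.arccos(ax[2])))
q=G-top; print("along",q@ax,"perp",q-(q@ax)*ax, "tip",top-230*ax)
E
```

```text
[ 552.17975295 -149.60896807  212.44896005] 0.3413524923245189 [ 506.01295813 -233.10212749   89.49291684] 1.0164942050369472 155.62991093010433 37.80943609528349
along -31.58708039982032 perp [-2.30961162 -3.44502763  3.20654111] tip [ 483.95146222 -273.00058702   30.73652592]
```

The paddle is held nearly upright: the triangulated lean is 3.9° and the tip is at the red-side wall. However, the wrist crop shows the handle at the very front edge of the pads, with an offset of about 14 mm. I'll set the tip on the floor and re-seat the grip with a quick small opening and shift.

Call:
{"name": "servo_tool", "arguments": {
  "commands": [0,0,0.15,0,1,0,0,0.3,0,1,0,0,0.45,0,1,0,0,0.55,0,1,0,0,0.62,0,1,0,0,0.62,0,1]
}}

```text
clock: 13.17
eef_pos: [486.8, -273.4, 195.6]
tool_rot: [-3.141, -0.0, 1.094]
force: [-0.3, 0.7, -0.2]
width: 12.7
```

```bash
python3 look.py p11
```

```text
13.2667 [ 486.8 -273.4  195.6] [-180.     0.    62.7] [ 0.6  0.7 -0.9] 12.6
rel pot u,v -52.3 -9.7
```

View pics/p11.png

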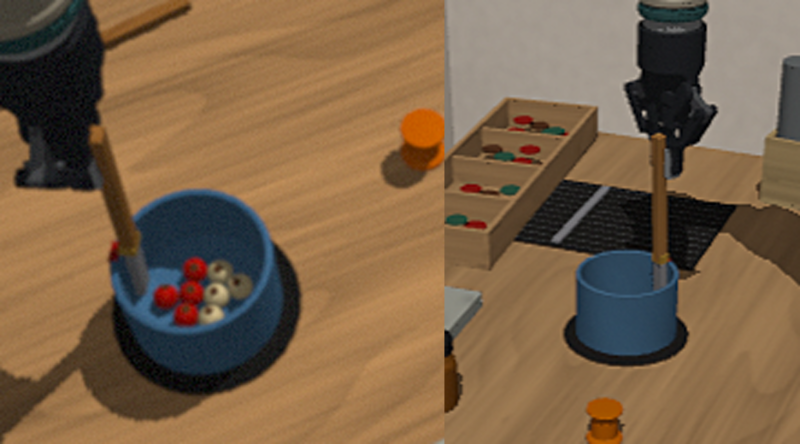

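Call:
{"name": "servo_tool", "arguments": {
  "commands": [0,0,0.05,0,1,0,0,0.1,0,1,0,0,0.14,0,1,0,0,0.14,0,1]
}}

```text
clock: 13.6
eef_pos: [488.1, -273.9, 195.1]
tool_rot: [3.138, -0.001, 1.094]
force: [-2.1, 2.9, 17.7]
width: 12.8
```

Call:
{"name": "servo_tool", "arguments": {
  "commands": [0,0,-0.1,0,1,0,0,-0.1,0,1,0,0,-0.1,0,0.76,0.85,0,-0.1,0,0.76,0.85,0,-0.1,0,1,0.85,0,-0.1,0,1,0.85,0,-0.1,0,1,0.85,0,-0.1,0,1]
}}

```text
clock: 14.27
eef_pos: [496.2, -255.5, 194.6]
tool_rot: [-3.141, 0.001, 1.093]
force: [0.1, -0.0, -0.5]
width: -0.1
```

```bash
python3 look.py p12;  python3 - <<'E'
from h import *
w=ctrl.get_image("wrist");cv2.imwrite("pics/w12.png",w["img"])
E
```

```text
14.3667 [ 496.3 -255.5  194.7] [-180.     0.    62.6] [0.2 0.6 0.5] -0.1
rel pot u,v -32.0 -7.9
```

View pics/p12.png

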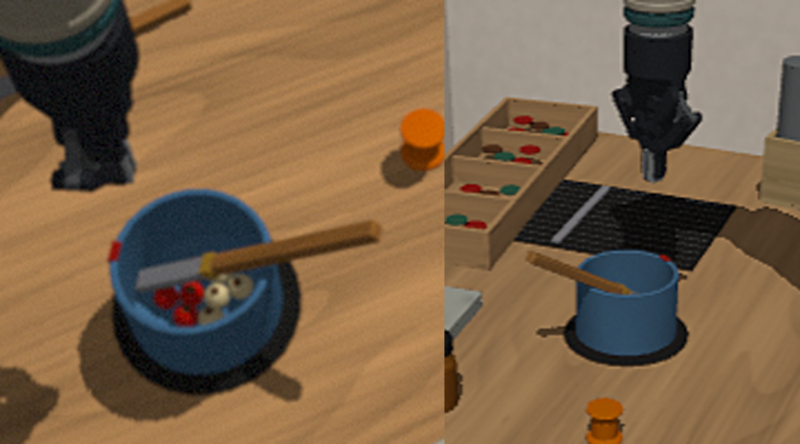

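View pics/w12.png

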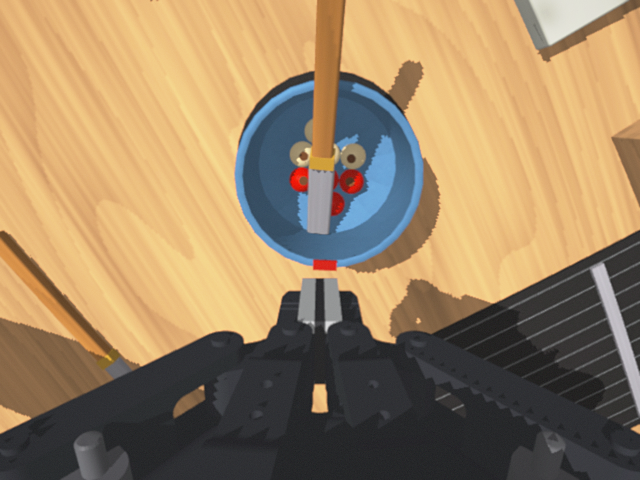

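The quick re-seat missed. The paddle settled back to leaning on the rim and the beads were not disturbed. I'll measure its lean again and take it with the handle deeper in the pads.

```bash
python3 - <<'E'
from h import *
s=ctrl.get_image("scene");d=ctrl.get_image("side")
a=cv2.resize(s["img"][265:325,180:310],(780,360),interpolation=cv2.INTER_CUBIC)
b=cv2.resize(d["img"][165:205,310:400],(720,320),interpolation=cv2.INTER_CUBIC)
b=np.pad(b,((0,0),(0,60),(0,0)));cv2.imwrite("pics/z12.png",np.vstack([a,b])[:600])
E
```

```text
(no output)
```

View pics/z12.png

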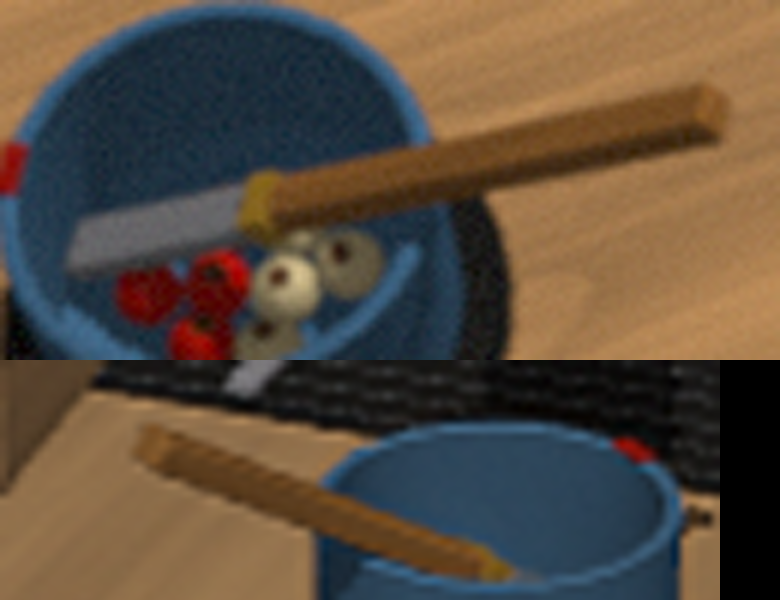

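```bash
python3 - <<'E'
from h import *
s=ctrl.get_image("scene");d=ctrl.get_image("side")
top,e=two(s,(180+714/6-.4,265+114/6-.4),d,(310+152/8-.45,165+85/8-.45))
fer,e2=two(s,(180+262/6-.4,265+202/6-.4),d,(310+489/8-.45,165+204/8-.45))
ax=(top-fer)/np.linalg.norm(top-fer);print(top,e,fer,e2,"len",np.linalg.norm(top-fer),"az",np.degrees(np.arctan2(ax[1],ax[0])),"lean",np.degrees(np.arccos(ax[2])))
tip=top-230*ax;print("tip",tip,tip[:2]-[516,-229]); P=top-35*ax; print("P",P)
st=ctrl.read_state();Rt=R.from_euler("xyz",st["tool_rot"]).as_matrix()
T=P-[0,0,18.7+13]; print("TCP target",T,Rt.T@(T-st["eef_pos"])/25, st["eef_pos"])
E
```

```text
[ 584.19618468 -106.20678537  152.32103522] 0.34634944963074565 [ 516.74408467 -218.28174175   70.57811864] 1.1302428638358795 len 154.24813144546272 az 58.95844770881048 lean 57.998309162057566
tip [ 483.61809108 -273.32219692   30.43384841] [-32.38190892 -44.32219692]
P [ 568.89082261 -131.63739147  133.77298505]
TCP target [ 568.89082261 -131.63739147  102.07298505] [5.70374407 0.30702641 3.70951037] [ 496.6283134  -254.80130756  194.81414377]
```

Call:
{"name": "servo_tool", "arguments": {
  "commands": [0.8,0,0,0.2,0.4,2,0.1,0,0.4,0.4,3.4,0.2,0,0.6,0.4,4.7,0.31,0,0.6,0.4,5.5,0.31,0,0.6,0.4,5.86,0.31,0.5,0.6,0.4,5.86,0.31,1.2,0.6,0.4,5.86,0.31,1.2,0.6,0.4]
}}

```text
clock: 15.28
eef_pos: [568.3, -127.5, 161.4]
tool_rot: [-3.136, 0.003, 1.032]
force: [-1.4, -0.4, -0.4]
width: 51.0
```

```bash
python3 - <<'E'
from h import *
w=ctrl.get_image("wrist");cv2.imwrite("pics/w13.png",w["img"])
st=ctrl.read_state();print(st["eef_pos"],np.degrees(st["tool_rot"]))
Rt=R.from_euler("xyz",st["tool_rot"]).as_matrix()
print(Rt.T@(np.array([568.9,-131.6,102.1])-st["eef_pos"])/25)
print(proj(w,[[584.2,-106.2,152.3],[516.7,-218.3,70.6]]))
E
```

```text
[ 568.58760323 -128.60860833  162.70139447] [-1.79749958e+02  1.49235221e-01  5.90528249e+01]
[-0.0898816   0.08282868  2.42395973]
[[327.69400156 226.54029433]
 [324.18689157 378.83157492]]
```

View pics/w13.png

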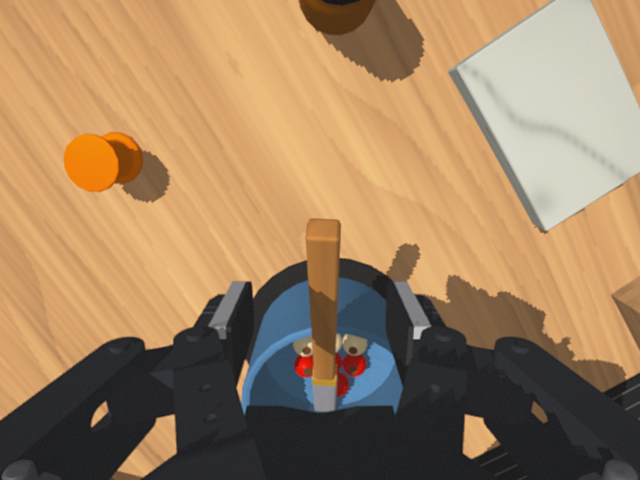

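Call:
{"name": "servo_tool", "arguments": {
  "commands": [0,0.03,0.8,0,0.4,0.05,0.03,1.6,0,0.4,0.05,0.03,2.2,0,0.4,0.05,0.03,2.42,0,0.45,0.05,0.03,2.42,0,0.6,0.05,0.03,2.42,0,0.8,0.05,0.03,2.42,0,1,0.05,0.03,2.42,0,1,0.05,0.03,2.42,0,1]
}}

```text
clock: 16.08
eef_pos: [572.7, -127.9, 105.3]
tool_rot: [3.14, -0.0, 1.031]
force: [0.1, -1.3, 0.6]
width: 13.4
```

```bash
python3 look.py p14
```

```text
16.1833 [ 572.7 -127.8  105.1] [179.9  -0.   59.1] [ 0.2 -1.2  2. ] 13.6
rel pot u,v 115.3 13.0
```

View pics/p14.png

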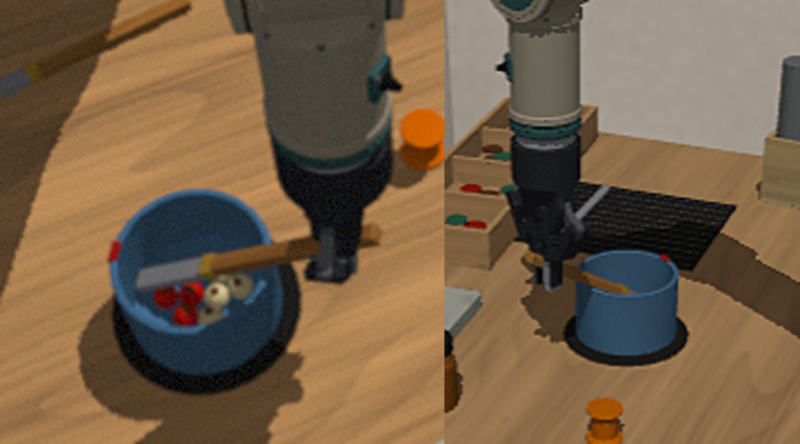

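Call:
{"name": "servo_tool", "arguments": {
  "commands": [-0.2,0,-0.35,0,1,-0.4,0,-0.66,0,1,-0.62,0,-0.94,0,1,-0.85,0,-1.21,0,1,-1.1,0,-1.47,0,1,-1.35,0,-1.72,0,1,-1.62,0,-1.95,0,1,-1.89,0,-2.18,0,1,-2.17,0,-2.39,0,1,-2.46,0,-2.59,0,1]
}}

```text
clock: 17.02
eef_pos: [540.5, -180.4, 170.0]
tool_rot: [3.141, -0.001, 1.032]
force: [1.6, 3.4, -0.5]
width: 13.0
```

Call:
{"name": "servo_tool", "arguments": {
  "commands": [-0.3,0,-0.18,0,1,-0.61,0,-0.35,0,1,-0.93,0,-0.51,0,1,-1.25,0,-0.66,0,1,-1.58,0,-0.79,0,1,-1.92,0,-0.91,0,1,-2.26,0,-1.01,0,1,-2.6,0,-1.1,0,1,-2.95,0,-1.17,0,1,-2.95,0,-1.17,0,1]
}}

```text
clock: 17.85
eef_pos: [501.2, -245.8, 198.7]
tool_rot: [3.141, 0.001, 1.028]
force: [1.3, 1.9, -0.6]
width: 12.8
```

```bash
python3 look.py p15; python3 - <<'E'
from h import *
w=ctrl.get_image("wrist");cv2.imwrite("pics/w15.png",w["img"])
E
```

```text
17.95 [ 501.7 -244.4  198.2] [-1.8e+02  1.0e-01  5.9e+01] [ 1.   0.2 -0.3] 13.2
rel pot u,v -19.8 -7.2
```

View pics/p15.png

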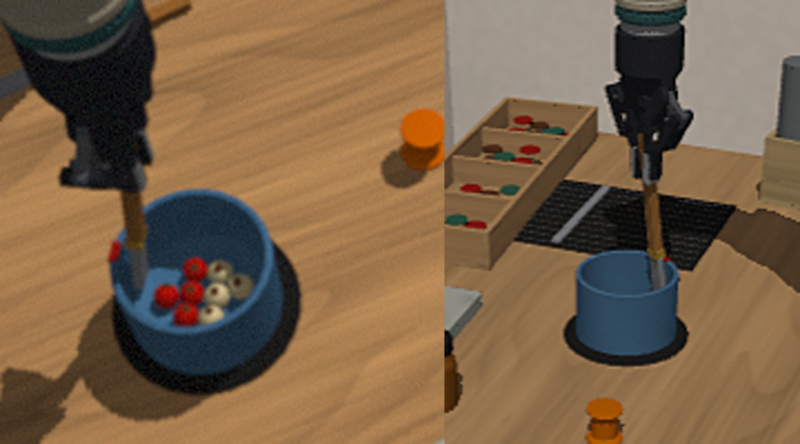

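View pics/w15.png

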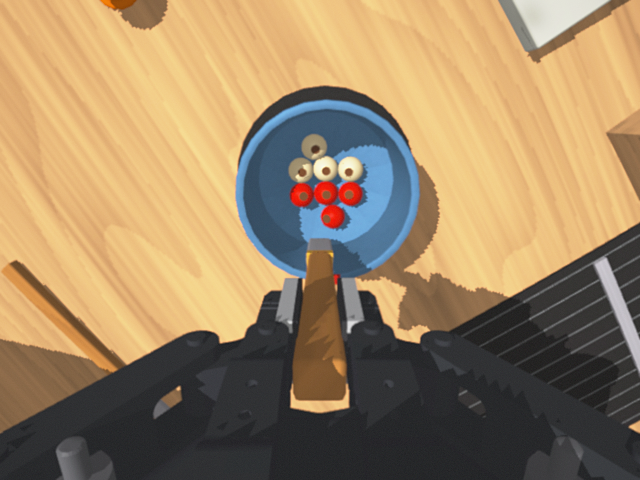

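Call:
{"name": "servo_tool", "arguments": {
  "commands": [-0.25,0,-0.03,0,1,-0.5,0,-0.06,0,1,-0.75,0,-0.08,0,1,-0.95,0,-0.1,0,1,-0.95,0,-0.1,0,1]
}}

```text
clock: 18.42
eef_pos: [489.5, -264.9, 200.8]
tool_rot: [-3.141, 0.001, 1.03]
force: [0.2, 2.7, -1.3]
width: 13.3
```

```bash
python3 - <<'E'
from h import *
s=ctrl.get_image("scene");d=ctrl.get_image("side");w=ctrl.get_image("wrist")
a=cv2.resize(s["img"][225:325,150:220],(420,600),interpolation=cv2.INTER_CUBIC)
b=cv2.resize(d["img"][105:205,355:415],(360,600),interpolation=cv2.INTER_CUBIC)
cv2.imwrite("pics/z16.png",np.hstack([a,b]))
crop(w,220,220,420,420,4,"w16z.png")
st=ctrl.read_state();e=st["eef_pos"];print(e,st["force"])
u=np.array([np.cos(np.radians(59)),np.sin(np.radians(59)),0])
for o in (-7,0,7): print(o,[(proj(w,e+o*u+[0,0,h])[0].round()) for h in (70,60,54,18.7,0)])
E
```

```text
[ 490.0251048  -264.14239741  200.73190086] [ 0.08403576  0.54499116 -1.42999983]
-7 [array([322., 454.]), array([321., 423.]), array([321., 407.]), array([321., 338.]), array([321., 313.])]
0 [array([322., 430.]), array([322., 401.]), array([321., 385.]), array([321., 321.]), array([321., 297.])]
7 [array([322., 405.]), array([322., 377.]), array([321., 363.]), array([321., 302.]), array([321., 281.])]
```

View pics/z16.png

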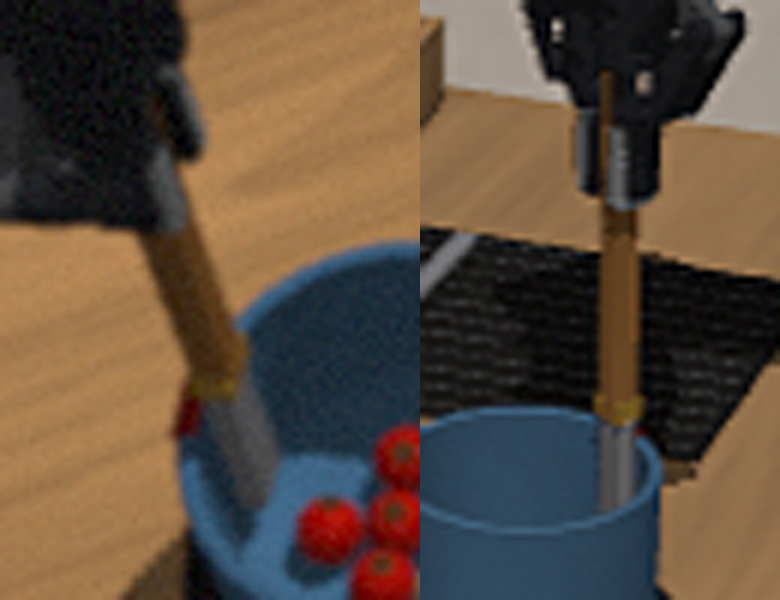

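View pics/w16z.png

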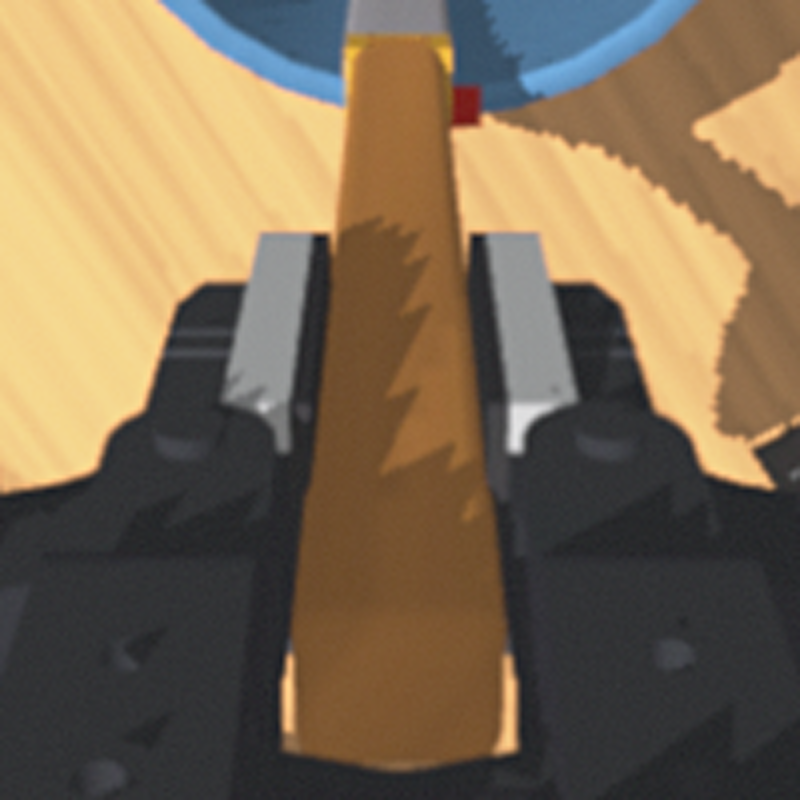

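```bash
python3 - <<'E'
from h import *
s=ctrl.get_image("scene");d=ctrl.get_image("side");w=ctrl.get_image("wrist")
S=lambda x,y:(150+x/6-.4,225+y/6-.4); D=lambda x,y:(355+(x-420)/6-.4,105+y/6-.4)
fer,e2=two(s,S(214,378),d,D(619,405)); print("fer",fer,e2)
c=np.array([516,-229.])
st=ctrl.read_state();e=st["eef_pos"]
# line through two image lines: planes
def plane(cam,p,q):
    o,a=ray(cam,p);_,b=ray(cam,q);return np.cross(a,b)
n1=plane(s,S(168,255),S(217,378)); n2=plane(d,D(620,215),D(619,400))
ax=np.cross(n1,n2);ax/=np.linalg.norm(ax);ax*=np.sign(ax[2])
print("axis",ax,"lean",np.degrees(np.arccos(ax[2])),"az",np.degrees(np.arctan2(ax[1],ax[0])))
tip=fer-72*ax;print("tip",tip,tip[:2]-c,np.hypot(*(tip[:2]-c)),np.degrees(np.arctan2(*(tip[:2]-c)[::-1])))
h=fer+ax*(e[2]+18.7-fer[2])/ax[2];u=np.array([np.cos(np.radians(59)),np.sin(np.radians(59))]);print("offset at grasp",(h-e)[:2]@u, (h-e)[:2]@[u[1],-u[0]])
print("tip rel TCP",tip-e)
E
```

```text
fer [ 489.84723434 -270.06007538  104.02485195] 2.513715116238238
axis [0.02529655 0.0143405  0.99957713] lean 1.6663162449048117 az 29.54871262168762
tip [ 488.02588298 -271.09259156   32.05529874] [-27.97411702 -42.09259156] 50.54045396783052 -123.60742752233926
offset at grasp -2.4541261385819912 4.418392477143002
tip rel TCP [  -2.21937533   -7.06785789 -168.70514211]
```

Call:
{"name": "servo_tool", "arguments": {
  "commands": [0.08,0.04,0.1,0,1,0.16,0.09,0.25,0,1,0.2,0.09,0.4,0,1,0.2,0.09,0.48,0,1,0.2,0.09,0.48,0,1]
}}

```text
clock: 19.13
eef_pos: [495.7, -260.7, 189.8]
tool_rot: [3.14, -0.0, 1.032]
force: [-1.7, 0.8, 7.9]
width: 13.6
```

```bash
python3 look.py p17
```

```text
19.2333 [ 495.7 -260.7  189.8] [179.9  -0.   59.1] [-1.   1.   7.5] 13.0
rel pot u,v -37.1 -6.5
```

View pics/p17.png

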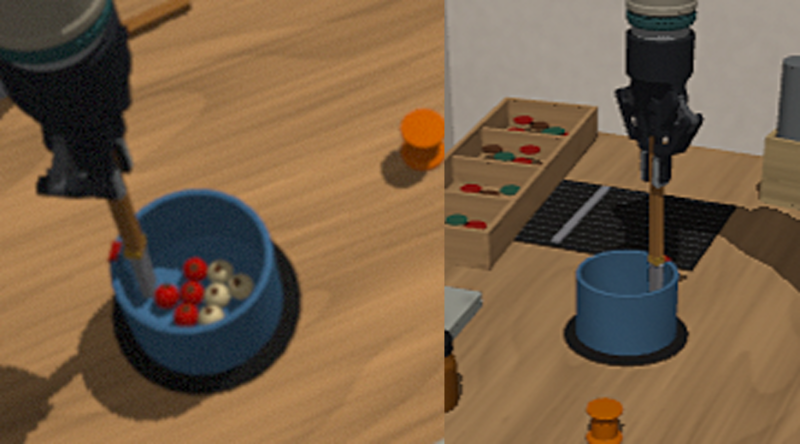

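Call:
{"name": "servo_tool", "arguments": {
  "commands": [0,0,-0.1,0,1,0.15,0,-0.1,0,1,0.3,0,-0.1,0,1,0.45,0,-0.1,0,1,0.6,0,-0.1,0,1,0.7,0,-0.1,0,1,0.74,0,-0.1,0,1,0.74,0,-0.1,0,1]
}}

```text
clock: 19.9
eef_pos: [504.7, -244.2, 191.2]
tool_rot: [-3.141, -0.0, 1.032]
force: [-0.1, 0.8, -1.0]
width: 13.3
```

```bash
python3 look.py p18; python3 - <<'E'
from h import *
w=ctrl.get_image("wrist");cv2.imwrite("pics/w18.png",w["img"])
E
```

```text
20.0 [ 504.4 -244.7  191.2] [-180.     0.    59.1] [-1.  -0.  -0.9] 12.8
rel pot u,v -19.0 -4.6
```

View pics/p18.png

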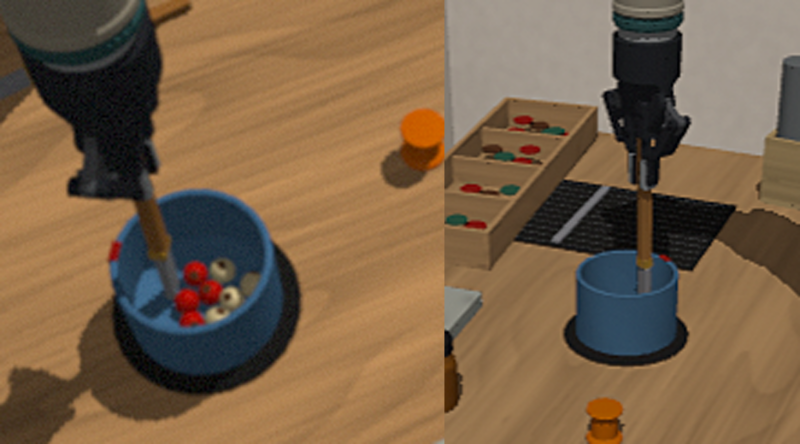

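View pics/w18.png

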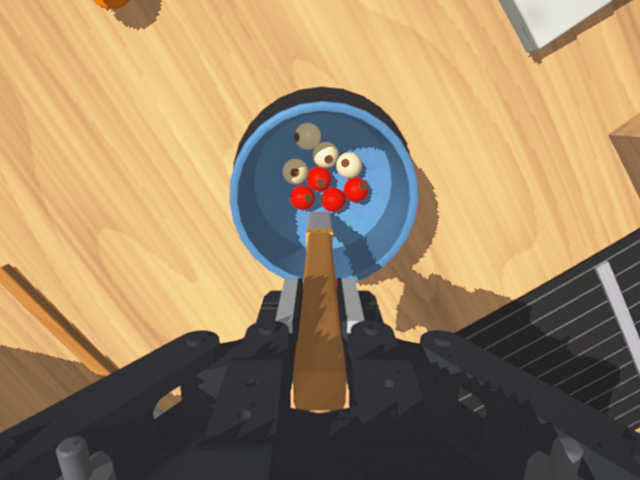

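```bash
python3 - <<'E'
from h import *
s=ctrl.get_image("scene");d=ctrl.get_image("side")
a=cv2.resize(s["img"][245:345,165:265],(600,600),interpolation=cv2.INTER_CUBIC);cv2.imwrite("pics/z18.png",a)
c=np.array([516,-229.])
for p in ((172,292),(167,293)):
    P=onz(s,(130+p[0]/2.222,180+p[1]/2.222),16);e=P[:2]-c;print(P,e,np.hypot(*e),np.degrees(np.arctan2(e[1],e[0])))
print(ctrl.read_state()["eef_pos"])
E
```

```text
[ 501.45032798 -250.29938008   16.        ] [-14.54967202 -21.29938008] 25.7945061498452 -124.33710301606207
[ 500.65456044 -254.20337525   16.        ] [-15.34543956 -25.20337525] 29.507501406858356 -121.33574970452263
[ 504.33866136 -244.92696767  191.33398351]
```

View pics/z18.png

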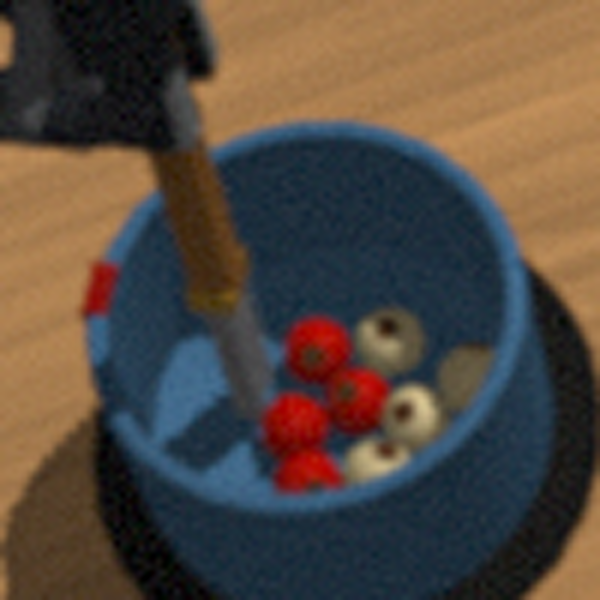

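Call:
{"name": "servo_tool", "arguments": {
  "commands": [0.02,0.22,0,0,1,0.09,0.44,0,0,1,0.21,0.63,0,0,1,0.36,0.8,0,0,1,0.54,0.94,0,0,1,0.75,1.03,0,0,1,0.97,1.07,0,0,1,1.19,1.07,0,0,1,1.41,1.03,0,0,1,1.62,0.94,0,0,1]
}}

```text
clock: 20.98
eef_pos: [545.6, -221.4, 191.3]
tool_rot: [-3.142, -0.0, 1.032]
force: [0.4, -0.2, 0.5]
width: 13.1
```

```bash
cat > look2.py <<'E'
from h import *
import sys
tag=sys.argv[1]
s=ctrl.get_image("scene");w=ctrl.get_image("wrist")
a=cv2.resize(s["img"][235:345,165:275],(400,400),interpolation=cv2.INTER_CUBIC)
b=cv2.resize(w["img"][60:460,120:520],(400,400),interpolation=cv2.INTER_CUBIC)
cv2.imwrite(f"pics/{tag}.png",np.hstack([a,b]))
st=ctrl.read_state();e=st["eef_pos"];print(st["clock"],e.round(1),st["force"].round(1),round(st["width"],1))
q=e[:2]+[-2.5,-7]-[516,-229];print("tip est r",np.hypot(*q).round(1),"psi",((np.degrees(np.arctan2(q[1],q[0]))+122)%360).round())
E
python3 look2.py q1
```

```text
21.0833 [ 545.7 -220.   191.2] [ 0.2  1.4 -0.9] 13.0
tip est r 27.3 psi 126.0
```

View pics/q1.png

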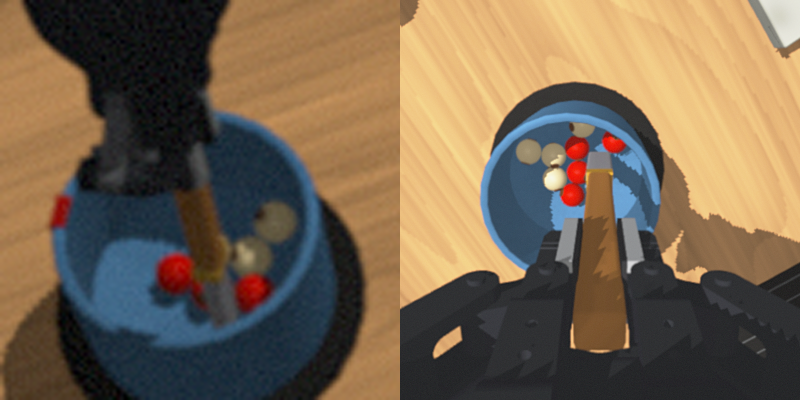

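Call:
{"name": "servo_tool", "arguments": {
  "commands": [0.18,-0.13,0,0,1,0.33,-0.3,0,0,1,0.45,-0.5,0,0,1,0.52,-0.71,0,0,1,0.54,-0.94,0,0,1,0.52,-1.16,0,0,1,0.45,-1.37,0,0,1,0.33,-1.57,0,0,1,0.18,-1.74,0,0,1,0,-1.87,0,0,1]
}}

```text
clock: 21.92
eef_pos: [504.8, -198.0, 191.4]
tool_rot: [3.141, -0.0, 1.032]
force: [1.5, 0.7, -1.2]
width: 13.3
```

```bash
python3 look2.py q2
```

```text
22.0167 [ 504.1 -198.9  191.4] [ 0.4  0.1 -1.5] 13.5
tip est r 27.2 psi 244.0
```

View pics/q2.png

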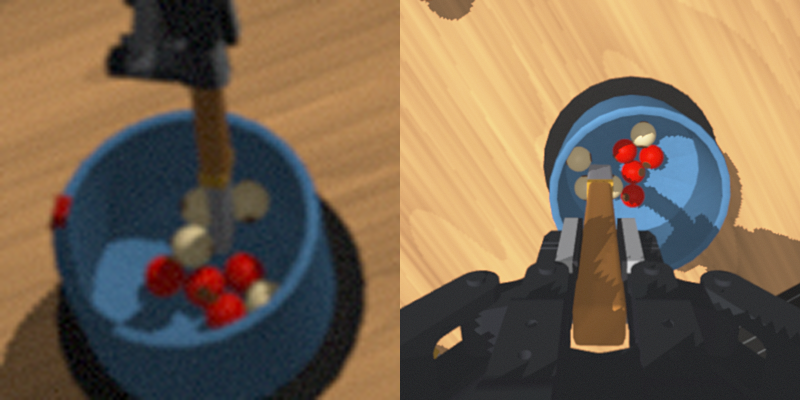

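The paddle is still upright, on the r≈27 circle at ψ≈243°, and the beads are mixing. Continuing.

Call:
{"name": "servo_tool", "arguments": {
  "commands": [-0.21,-0.09,0,0,1,-0.43,-0.14,0,0,1,-0.65,-0.14,0,0,1,-0.87,-0.09,0,0,1,-1.08,0,0,0,1,-1.26,0.13,0,0,1,-1.41,0.3,0,0,1,-1.53,0.5,0,0,1,-1.6,0.71,0,0,1,-1.62,0.94,0,0,1]
}}

```text
clock: 22.85
eef_pos: [504.9, -245.9, 191.3]
tool_rot: [3.141, 0.001, 1.031]
force: [0.1, -0.3, -0.7]
width: 13.2
```

Call:
{"name": "servo_tool", "arguments": {
  "commands": [0.02,0.22,0,0,1,0.09,0.44,0,0,1,0.21,0.63,0,0,1,0.36,0.8,0,0,1,0.54,0.94,0,0,1,0.75,1.03,0,0,1,0.97,1.07,0,0,1,1.19,1.07,0,0,1,1.41,1.03,0,0,1,1.62,0.94,0,0,1]
}}

```text
clock: 23.68
eef_pos: [545.9, -221.3, 191.3]
tool_rot: [-3.141, -0.0, 1.032]
force: [0.3, -0.2, -0.3]
width: 13.0
```

```bash
python3 look2.py q3
```

```text
23.7833 [ 545.8 -220.2  191.3] [ 0.1 -0.7 -2.1] 13.2
tip est r 27.4 psi 126.0
```

View pics/q3.png

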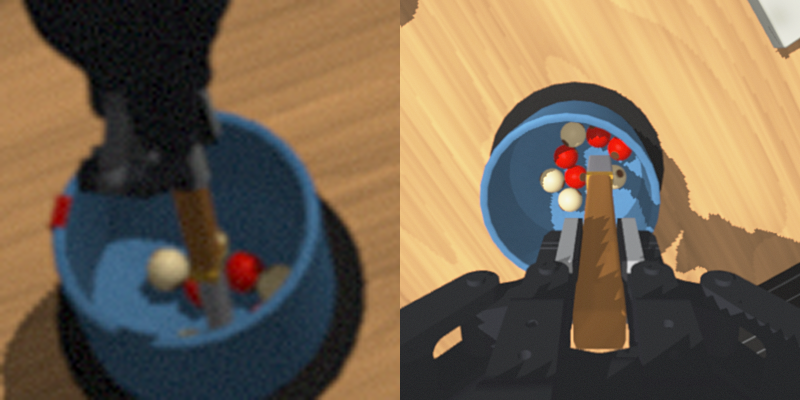

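Call:
{"name": "servo_tool", "arguments": {
  "commands": [0.18,-0.13,0,0,1,0.33,-0.3,0,0,1,0.45,-0.5,0,0,1,0.52,-0.71,0,0,1,0.54,-0.94,0,0,1,0.53,-1.07,0,0,1,0.53,-1.07,0,0,1]
}}

```text
clock: 24.37
eef_pos: [528.4, -196.6, 191.4]
tool_rot: [-3.141, 0.0, 1.031]
force: [0.8, 0.1, -1.9]
width: 13.4
```

```bash
python3 look2.py q4; python3 look.py p20
```

```text
24.4667 [ 529.4 -197.3  191.4] [ 0.2  0.2 -1.1] 12.9
tip est r 27.0 psi 188.0
24.5667 [ 529.6 -197.4  191.4] [180.    0.   59.1] [-0.4 -0.2 -0.2] 13.4
rel pot u,v 34.4 0.3
```

View pics/q4.png

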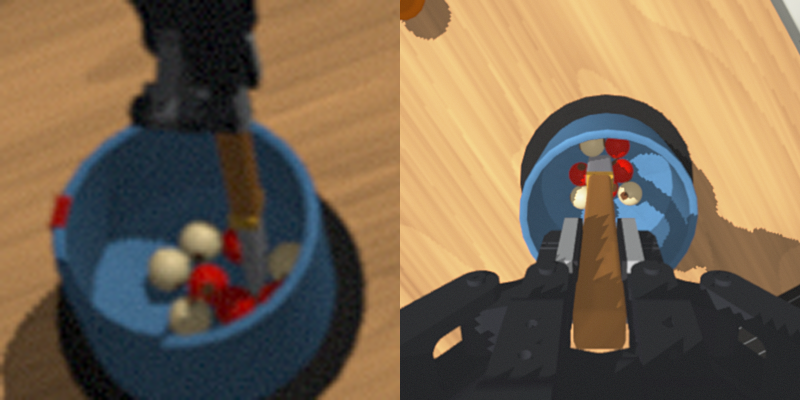

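View pics/p20.png

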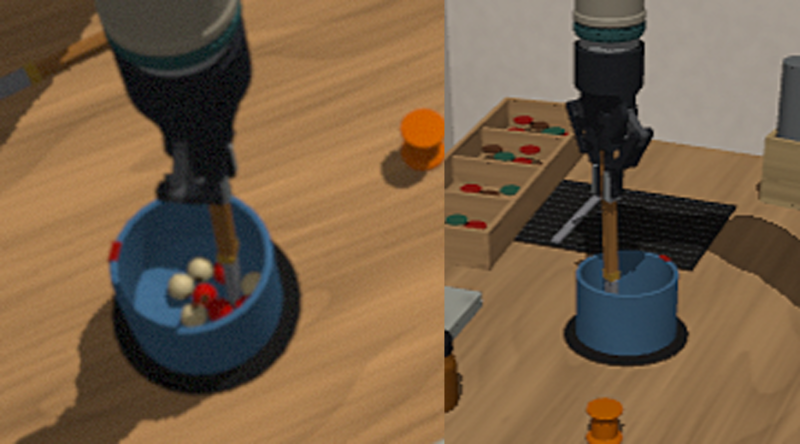

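Call:
{"name": "servo_tool", "arguments": {
  "commands": [0,0,-0.3,0,1,0,0,-0.7,0,1,0,0.05,-1,0,1,0.2,0.13,-1.05,0,1,0.4,0.13,-1.05,0,1,0.6,0.13,-1.05,0,1,0.75,0.13,-1.05,0,1,0.75,0.13,-1.05,0,1]
}}

```text
clock: 25.23
eef_pos: [542.4, -180.9, 217.1]
tool_rot: [-3.141, -0.001, 1.034]
force: [-0.6, 1.0, -0.5]
width: 12.8
```

```bash
python3 look.py p21
```

```text
25.3333 [ 541.7 -182.2  217.2] [-180.     0.    59.1] [ 0.6  0.1 -1. ] 13.7
rel pot u,v 53.1 5.6
```

View pics/p21.png

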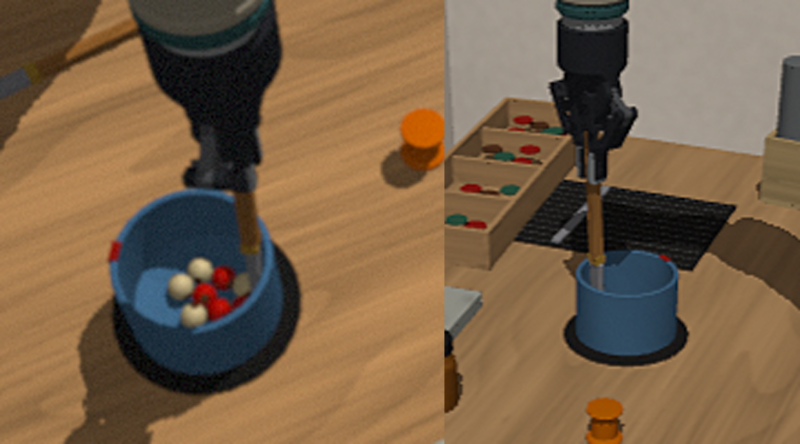

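Call:
{"name": "servo_tool", "arguments": {
  "commands": [0.29,0,0.01,0,1,0.57,0,0.03,0,1,0.86,0,0.07,0,1,1.14,0,0.12,0,1,1.41,0,0.2,0,1,1.68,0,0.28,0,1,1.95,0,0.39,0,1,2.2,0,0.5,0,1,2.45,0,0.64,0,1,2.69,0,0.78,0,1]
}}

```text
clock: 26.17
eef_pos: [577.0, -124.3, 197.8]
tool_rot: [3.141, -0.0, 1.032]
force: [-1.3, -1.0, 2.7]
width: 12.9
```

```bash
python3 look.py p22
```

```text
26.2667 [ 577.2 -123.5  197.4] [-180.    -0.    59.2] [ 0.1 -2.4  0.8] 13.3
rel pot u,v 121.0 15.5
```

View pics/p22.png

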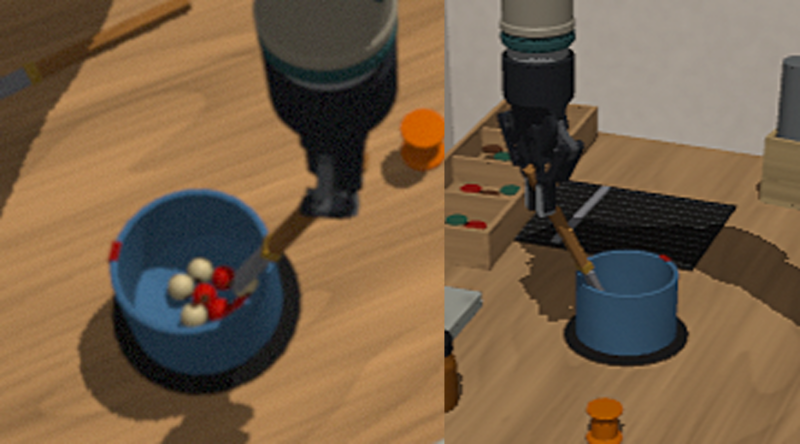

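Call:
{"name": "servo_tool", "arguments": {
  "commands": [0.23,0,0.16,0,1,0.46,0,0.33,0,1,0.66,0,0.52,0,1,0.85,0,0.72,0,1,1.03,0,0.93,0,1,1.19,0,1.16,0,1,1.3,0,1.35,0,1,1.39,0,1.54,0,1,1.48,0,1.75,0,1,1.55,0,1.96,0,1]
}}

```text
clock: 27.1
eef_pos: [596.5, -91.3, 148.6]
tool_rot: [-3.142, -0.0, 1.031]
force: [-0.4, -0.7, 4.2]
width: 12.7
```

```bash
python3 look.py p23
```

```text
27.2 [596.2 -91.3 148. ] [-179.9    0.    59.1] [-0.6 -1.8  1.3] 12.8
rel pot u,v 158.0 20.5
```

View pics/p23.png

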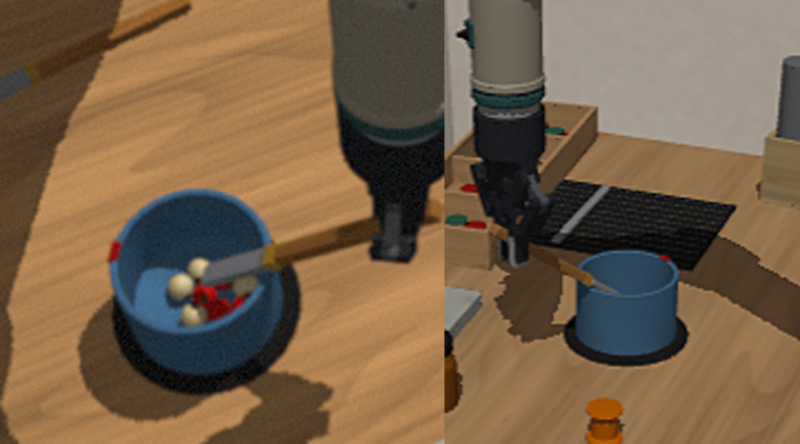

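```bash
python3 - <<'E'
from h import *
s=ctrl.get_image("scene");d=ctrl.get_image("side")
print("dye",onz(s,(375,313),85),"spool",onz(s,(320,238),40))
cv2.imwrite("pics/s23.png",s["img"])
a=cv2.resize(s["img"][255:335,180:340],(800,400),interpolation=cv2.INTER_CUBIC);cv2.imwrite("pics/z23.png",a)
E
```

```text
dye [652.05562714  -1.43894975  85.        ] spool [456.67280174 -11.91618436  40.        ]
```

View pics/z23.png

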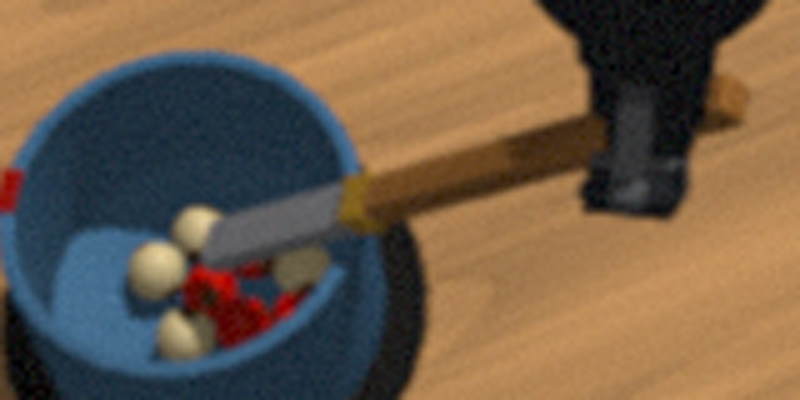

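View pics/s23.png

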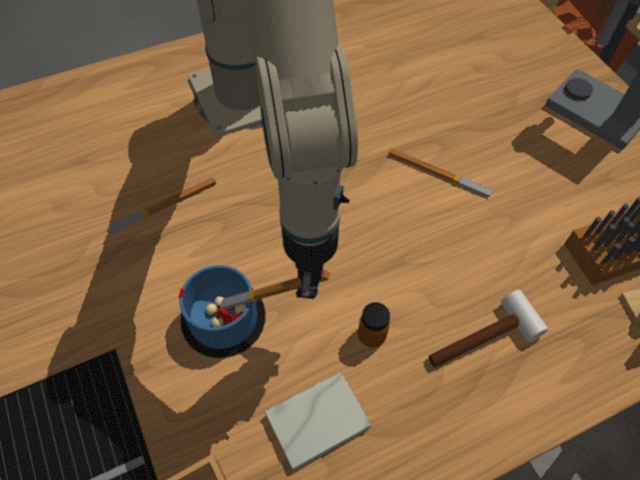

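Call:
{"name": "servo_tool", "arguments": {
  "commands": [0.04,0,0.22,0,1,0.08,0,0.44,0,1,0.08,0,0.62,0,1,0.08,0,0.79,0,1,0.06,0,0.97,0,1,0.03,0,1.15,0,1,-0.03,0,1.34,0,1,-0.1,0,1.52,0,1,-0.2,0,1.7,0,1,-0.32,0,1.9,0,1]
}}

```text
clock: 28.13
eef_pos: [593.1, -97.6, 101.6]
tool_rot: [3.141, -0.002, 1.032]
force: [1.2, 0.5, 5.7]
width: 13.5
```

```bash
python3 look.py p24;python3 - <<'E'
from h import *
s=ctrl.get_image("scene")
a=cv2.resize(s["img"][255:335,180:340],(800,400),interpolation=cv2.INTER_CUBIC);cv2.imwrite("pics/z24.png",a)
E
```

```text
28.2333 [592.1 -98.7 100.9] [-180.     0.    59.1] [-0.9 -1.4  3.4] 13.1
rel pot u,v 149.6 19.7
```

View pics/p24.png

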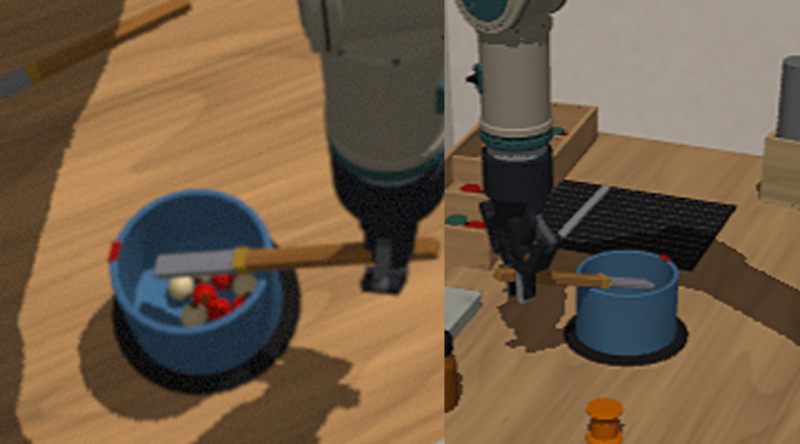

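View pics/z24.png

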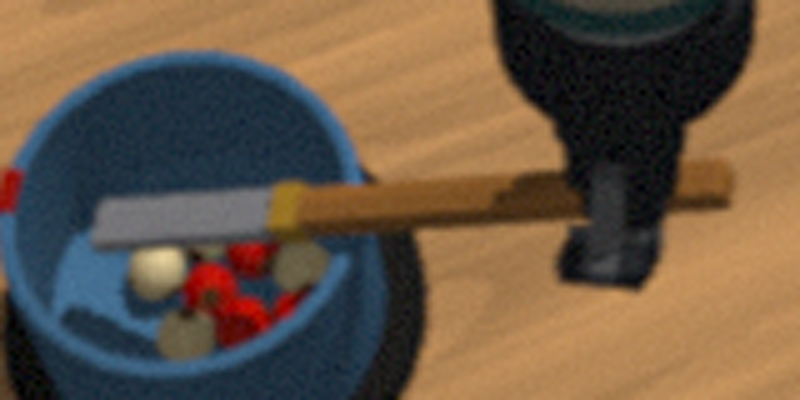

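```bash
python3 - <<'E'
from h import *
s=ctrl.get_image("scene");d=ctrl.get_image("side")
b=cv2.resize(d["img"][165:205,305:395],(720,320),interpolation=cv2.INTER_CUBIC);cv2.imwrite("pics/zd24.png",b)
E
```

```text
(no output)
```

View pics/zd24.png

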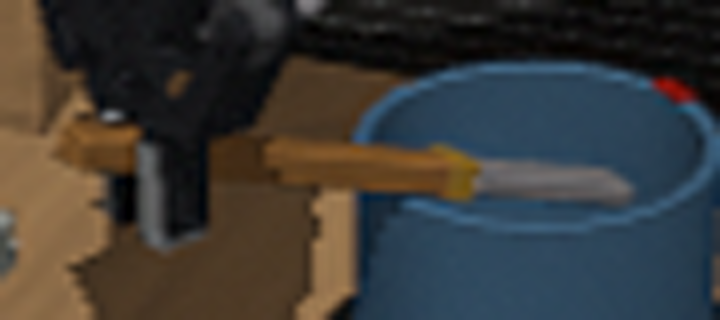

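```bash
python3 - <<'E'
from h import *
s=ctrl.get_image("scene");d=ctrl.get_image("side")
S=lambda x,y:(180+x/5-.4,255+y/5-.4);D=lambda x,y:(305+x/8-.45,165+y/8-.45)
c=np.array([516,-229.]);x=np.array([.515,.857]);y=np.array([.857,-.515])
tip,e=two(s,S(97,224),d,D(627,192));fer,e2=two(s,S(288,209),d,D(458,172));top,e3=two(s,S(733,182),d,D(68,145))
for n,P,ee in(("tip",tip,e),("fer",fer,e2),("top",top,e3)):print(n,P.round(1),round(ee,1),((P[:2]-c)@x).round(1),((P[:2]-c)@y).round(1))
ax=top-tip;print(np.linalg.norm(ax),np.degrees(np.arccos(ax[2]/np.linalg.norm(ax))))
print(ctrl.read_state()["eef_pos"])
E
```

```text
tip [ 496.5 -256.4   60.7] 1.4 -33.5 -2.6
fer [ 533.1 -196.7   89.5] 0.7 36.5 -2.0
top [609.3 -70.7 143.6] 0.5 183.7 -1.6
232.5748212142133 69.10434666312801
[592.07238505 -98.81704873 101.47715434]
```

Call:
{"name": "servo_tool", "arguments": {
  "commands": [-0.2,0,0,0,1,-0.45,0,0,0,1,-0.68,0,0,0,1,-0.8,0,-0.27,0,1,-0.91,0,-0.53,0,1,-1.04,0,-0.8,0,1,-1.17,0,-1.05,0,1,-1.32,0,-1.3,0,1,-1.52,0,-1.55,0,1,-1.52,0,-1.55,0,1]
}}

```text
clock: 29.32
eef_pos: [574.9, -129.3, 142.9]
tool_rot: [3.138, -0.005, 1.032]
force: [2.6, 7.2, 0.5]
width: 12.9
```

```bash
python3 look.py p25
```

```text
29.4167 [ 574.7 -128.7  142.1] [179.9  -0.3  59.2] [2.6 7.1 1.1] 13.7
rel pot u,v 115.2 15.2
```

View pics/p25.png

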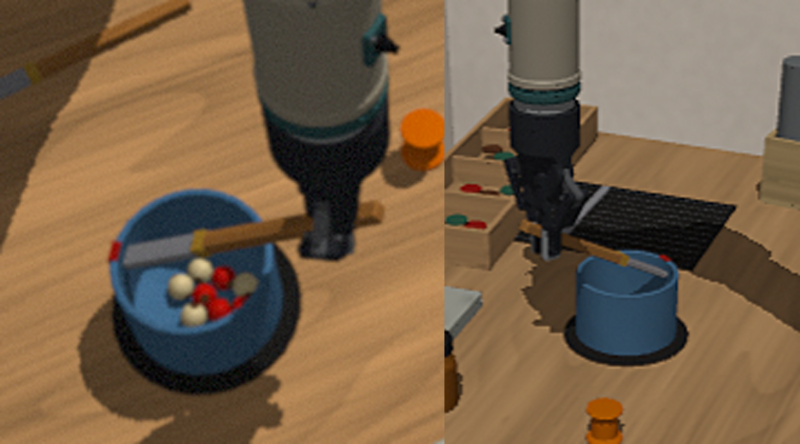

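Call:
{"name": "servo_tool", "arguments": {
  "commands": [0.15,0,0.05,0,1,0.18,0,0.2,0,1,0.18,0,0.4,0,1,0.18,0,0.6,0,1,0.18,0,0.8,0,1,0.18,0,1,0,1,0.18,0,1,0,1]
}}

```text
clock: 30.0
eef_pos: [574.4, -127.3, 114.0]
tool_rot: [-3.14, 0.001, 1.032]
force: [1.5, 1.1, -1.1]
width: 12.8
```

```bash
python3 look.py p26
```

```text
30.1 [ 574.5 -127.6  114.7] [-179.9    0.    59.1] [ 0.2  0.7 -2. ] 13.2
rel pot u,v 116.1 14.6
```

View pics/p26.png

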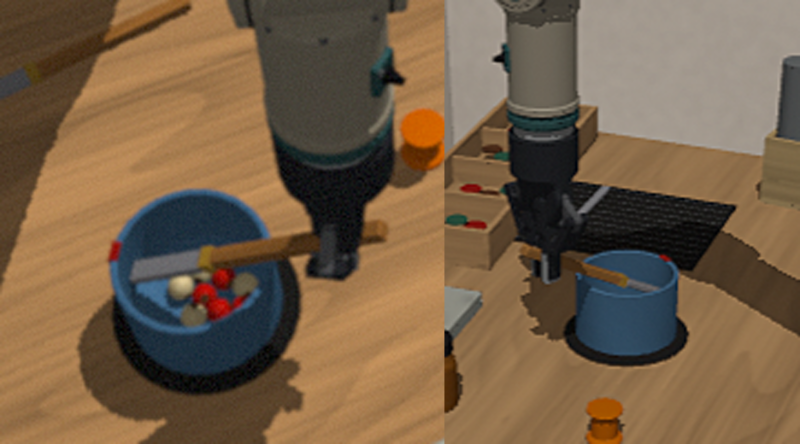

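Call:
{"name": "servo_tool", "arguments": {
  "commands": [0,0,0.1,0,1,0,0,0.2,0,1,0,0,0.3,0,1,0,0,0.3,0,1]
}}

```text
clock: 30.43
eef_pos: [574.8, -127.3, 107.4]
tool_rot: [-3.141, 0.0, 1.032]
force: [0.6, 1.3, -1.2]
width: 13.2
```

```bash
python3 look.py p27
```

```text
30.5333 [ 574.9 -127.4  107.7] [-180.     0.    59.1] [ 0.9  1.5 -2.2] 12.8
rel pot u,v 116.4 14.9
```

View pics/p27.png

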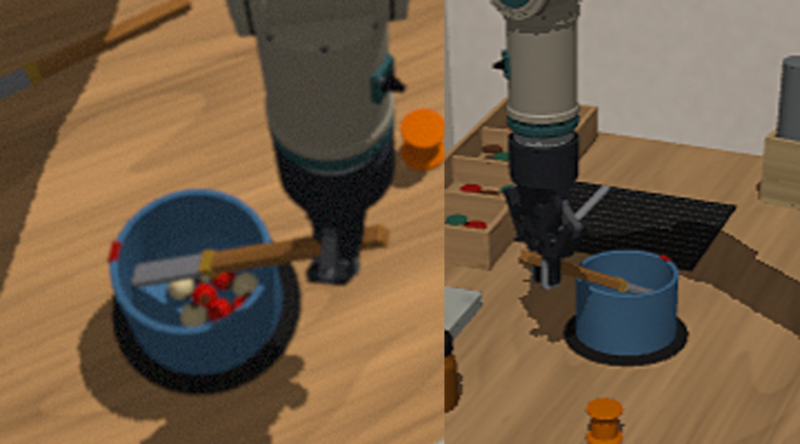

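Call:
{"name": "servo_tool", "arguments": {
  "commands": [0,0,0.1,0,1,0,0,0.15,0,1,0,0,0.15,0,0.7,0,0,0.15,0,0.5,0,0,0.15,0,0.4,0,0,0.15,0,0.4,0,0,0,0,0.4,0,0,-0.8,0,0.4,0,0,-2,0,0.4,0,0,-3.4,0,0.4]
}}

```text
clock: 31.37
eef_pos: [573.6, -127.1, 192.6]
tool_rot: [-3.138, 0.002, 1.031]
force: [0.6, -0.6, 0.1]
width: 51.0
```

Call:
{"name": "servo_tool", "arguments": {
  "commands": [0,0,-0.8,0,0.4,0,0,-1.4,0,0.2,0.8,0,-1.6,0,0,1.6,0,-1.6,0,0,1.6,0,-1.6,0,0,1.6,0,-1.6,0,0]
}}

```text
clock: 31.87
eef_pos: [595.8, -91.7, 233.0]
tool_rot: [-3.142, -0.0, 1.034]
force: [0.2, -0.4, 0.9]
width: 85.3
```

```bash
python3 look.py p28; python3 - <<'E'
from h import *
s=ctrl.get_image("scene");d=ctrl.get_image("side");w=ctrl.get_image("wrist")
a=cv2.resize(s["img"][255:335,180:320],(700,400),interpolation=cv2.INTER_CUBIC);cv2.imwrite("pics/z28.png",a)
b=cv2.resize(d["img"][165:205,305:395],(720,320),interpolation=cv2.INTER_CUBIC);cv2.imwrite("pics/zd28.png",b)
cv2.imwrite("pics/w28.png",w["img"]);cv2.imwrite("pics/s28.png",s["img"])
E
```

```text
31.9667 [594.8 -93.9 232.7] [-1.80e+02  1.00e-01  5.91e+01] [-0.1 -0.7  0.4] 85.7
rel pot u,v 155.1 20.3
```

View pics/p28.png

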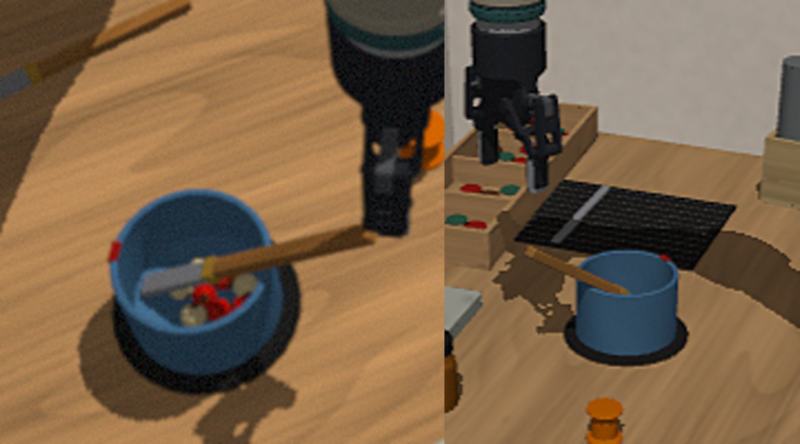

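View pics/z28.png

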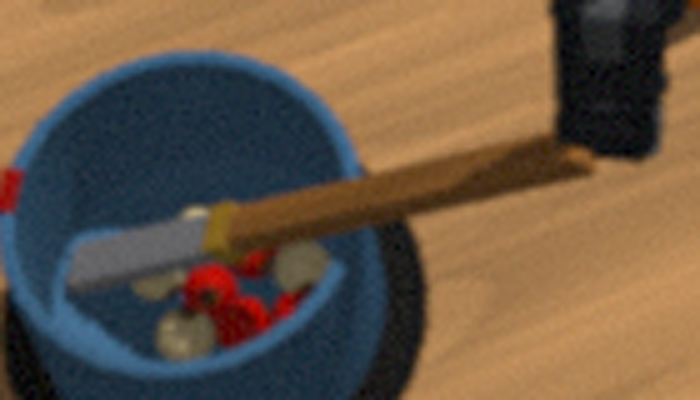

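View pics/zd28.png

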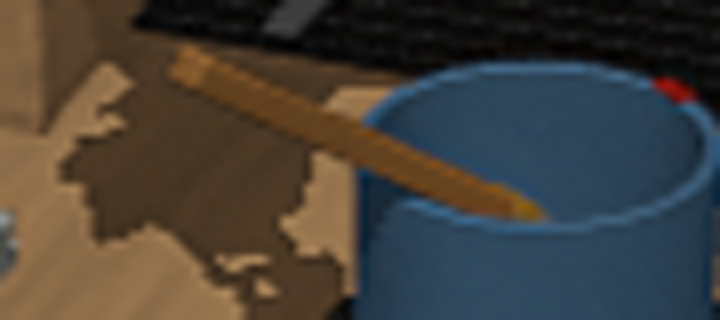

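View pics/s28.png

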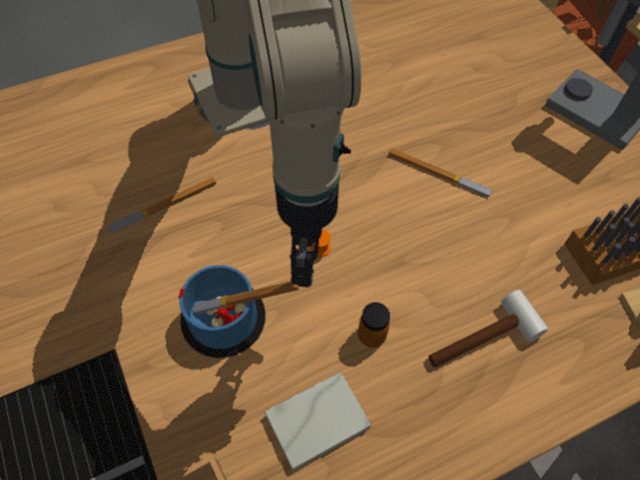

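Call:
{"name": "servo_tool", "arguments": {
  "commands": [-0.8,0,-0.1,0,0,-2,0,-0.3,0,0,-3.4,0,-0.6,0,0,-4.8,0,-0.9,0,0,-6.1,0,-1,0,0,-7.3,0,-1,0,0,-8.2,0,-1,0,0,-8.6,0,-1,0,0,-8.6,0,-1,0,0]
}}

```text
clock: 32.87
eef_pos: [483.1, -280.4, 257.9]
tool_rot: [-3.142, 0.001, 1.026]
force: [0.2, -0.1, 0.4]
width: 85.3
```

```bash
python3 look.py p29; python3 - <<'E'
from h import *
w=ctrl.get_image("wrist"); cv2.imwrite("pics/w29.png",w["img"])
crop(w,210,20,440,250,2.6,"w29z.png")
E
```

```text
32.9667 [ 485.8 -276.4  257.7] [-1.80e+02 -1.00e-01  5.91e+01] [0.8 1.  0.2] 85.4
rel pot u,v -55.4 -9.5
```

View pics/p29.png

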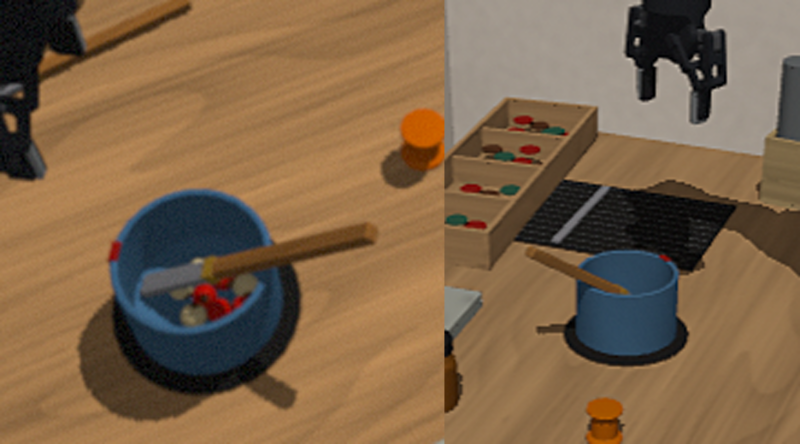

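View pics/w29z.png

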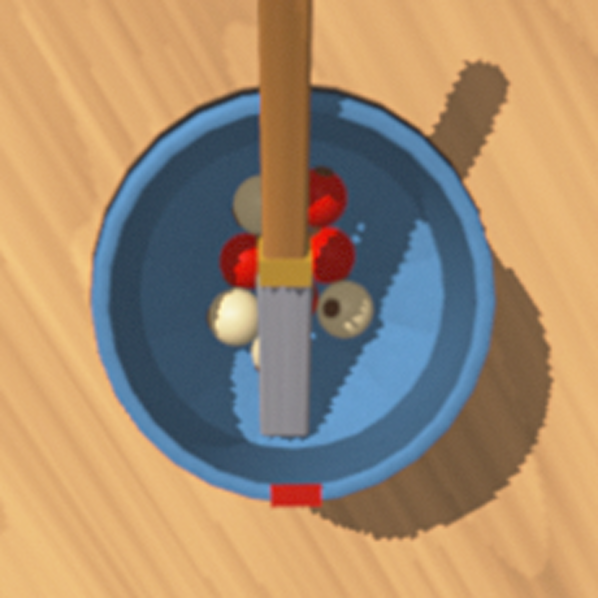

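```bash
python3 - <<'E'
from h import *
w=ctrl.get_image("wrist");s=ctrl.get_image("scene");d=ctrl.get_image("side")
c=np.array([516,-229.]);rd=np.array([np.cos(np.radians(-122)),np.sin(np.radians(-122))])
print(onz(w,(210+296/2.6,20+495/2.6),83))
for n,p in [("red",(243,262)),("red",(325,197)),("red",(330,255)),("red?",(308,300)),("cream",(262,205)),("cream",(233,317)),("cream",(347,308)),("cream?",(275,352))]:
    P=onz(w,(210+p[0]/2.6-.4,20+p[1]/2.6-.4),20.5);e=P[:2]-c;print(n,e.round(),"r",np.hypot(*e).round(),"along red axis",(e@rd).round())
a=cv2.resize(s["img"][255:335,180:310],(780,480),interpolation=cv2.INTER_CUBIC);cv2.imwrite("pics/z29.png",a)
E
```

```text
[ 486.99506558 -280.67555156   83.        ]
red [-8. 19.] r 21.0 along red axis -12.0
red [28. 24.] r 37.0 along red axis -35.0
red [19.  6.] r 20.0 along red axis -15.0
red? [ 5. -4.] r 6.0 along red axis 1.0
cream [ 7. 33.] r 33.0 along red axis -32.0
cream [-22.   5.] r 22.0 along red axis 7.0
cream [ 15. -14.] r 20.0 along red axis 3.0
cream? [-15. -14.] r 20.0 along red axis 20.0
```

View pics/z29.png

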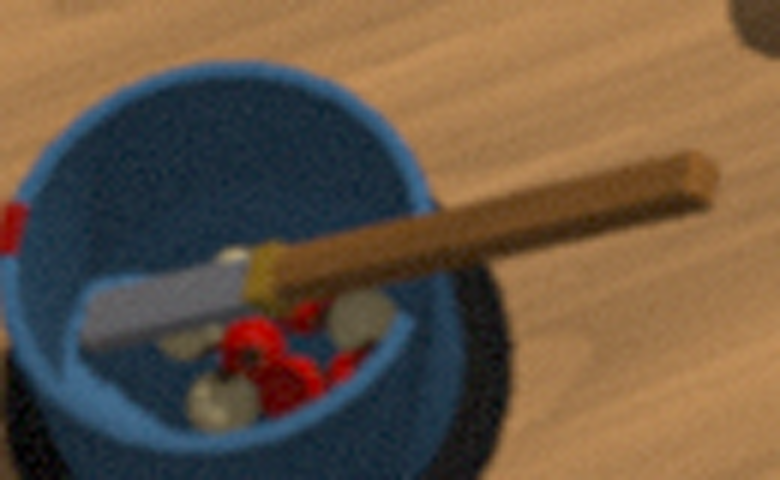

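```bash
python3 - <<'E'
from h import *
s=ctrl.get_image("scene");d=ctrl.get_image("side")
S=lambda x,y:(180+x/6-.4,255+y/6-.4);D=lambda x,y:(305+x/8-.45,165+y/8-.45)
top,e=two(s,S(702,180),d,D(186,65));fer,e2=two(s,S(265,276),d,D(526,204))
ax=top-fer;print(top,fer,e,e2,np.linalg.norm(ax),"lean",np.degrees(np.arccos(ax[2]/np.linalg.norm(ax))))
st=ctrl.read_state();print(st["clock"],st["force"].round(1),st["eef_pos"])
ctrl.finish_job()
E
```

```text
[ 587.36801494 -110.22698648  156.89644107] [ 519.30795205 -219.45367785   68.96415361] 0.8467996138106711 3.3334179466184053 155.86766645643834 lean 55.656916673721746
33.2667 [-0.5 -0.4  0.1] [ 485.88300445 -276.20995169  257.68288521]
the job is handed in; nothing more can be done
```

I stirred the beads one and a half turns and left the paddle leaning in the pot. The job was handed in at 33.3 s of the 72 s allowed.

**What I did**
- I took the paddle farthest from the base (its middle is about 600 mm away), stood it blade down leaning on the pot rim and let go.
- I took it again and brought it nearly upright at the red mark.
- I stirred about 1.52 turns anticlockwise from the red side, at a radius of about 27 mm.
- I leaned the paddle back on the rim, let go and moved the arm clear.

**Last checks**
- The paddle leans 55.7° from vertical and is at rest.
- The gripper is open, clear of everything and reads no force.
- All eight beads are in the pot: three red are well inside the cream half, one cream is well inside the red half, and two more cream are just over the line.
- The fourth red bead and one of the cream beads were partly hidden by the blade, so their positions are rough.
- I saw the bystanders in the scene picture and they look unmoved; I did not measure them again.

**What did not go to plan**
- On the first upright hold, the handle crept to the edge of the pads.
- A quick attempt to re-seat the grip missed, and the paddle fell back to leaning on the rim without visibly disturbing the beads. I then took it again, so it was let go once more than the task asked before the stirring.
- When I laid it down at the end it leaned too flat (69°), so I corrected that before letting go.

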